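# Close up the sample carrier and clip its lot tags

### The arm

A 7-joint arm with a two-finger parallel gripper is mounted at the origin on the work surface. World frame = base frame: x ahead of the robot, y to its left, z up, the work surface at z = 0. Lengths are in m, angles in degrees, forces in N, time in s.
With the tool pointing down it reaches from about 0.4 to 0.85 m from the base axis. Payload 6.9 kg.
Tool frame: the origin (TCP) lies midway between the tips of the shut fingers; the grasp point (between the pads) lies 19 mm behind it; z points along the fingers, y is the direction in which the jaws open and shut (so a half turn about z gives the same grasp; the last joint's range is limited). The gripper opens to 85 mm and grips with 20 to 120 N. Pads are 22 mm wide; open, the fingers measure 114 mm over their backs; the gripper's body (76 mm by 85 mm) begins 54 mm behind the grasp point. The pads swing forward as they close: fully open they stand 13 mm farther back than shut.
Start: joints at [-61.736, 29.078, -13.613, 85.955, 7.202, 65.827, -8.869], TCP at [0.236, 0.579, 0.231] pointing down, gripper open.
Joint ranges: [-176.47, 176.47], [-13.61, 117.27], [-81.72, 77.17], [0.22, 143.17], [-87.28, 267.28], [10, 112.55], [-165.47, 165.47]. Speed limits (degrees/s): [136.94, 136.94, 180, 180, 180, 180, 180].

### API

Orientations are given as [roll, pitch, yaw] about the fixed x, y, z axes, in that order (R = Rz(yaw) Ry(pitch) Rx(roll)).
In Python, from rig import state, imaging, close_job gives the robot as it stands. The module is installed in compiled form; this text tells all that it offers.
- The arm moves only by the tool drive_tool, never from a script. Its argument "rows" is a list of rows, each a list of 3 entries, a list of its own where there are three numbers: the shift along the world's x, y, z in mm, then the turn about the world's z in degrees, then the closure, from -1 (fully open) to 1 (shut). In form: [[[tx, ty, tz], yaw, jaw], ...]. A call has 1 to 5 rows; each row shifts and turns the commanded pose from where the row before left it; what a row does not reach is not made up. A row lasts 1/12 s, in which the tool goes at most 41.7 mm and 7.16 degrees, less where a joint would pass 70% of its speed; a pose out of reach is approached as far as the arm can. A call is refused whole if a number of a shift passes 41.7 or a number of a turn 7.16, either way. A call with a gripper value outside its range is refused whole. The fingers move at their own pace and stop on an object; the grip force is fixed at half the most. Time passes only in rows, so rows that do not move let the fingers close. It gives the time, the measured TCP pose, the force and the opening at its end, in the units of the state.
- state(): the state, without advancing time (a new reading comes with each control period).
- imaging.snapshot(name): name is "side" or "top" or "wrist"; returns (picture, depth): 480x640x3 uint8, red, green, blue; 480x640 float32, m along the optical axis (not along the pixel's ray), 0 where there is no reading.
- imaging.calibration(name): a dict with "fx", "fy", "cx", "cy" (pixels), "eye" and "rotation" of the camera in the world. Camera axes: x right, y down, z forward; pixel columns grow to the right and rows downward; lengths in m; the calibration is good to about 2 mm. A picture is of the moment at which its call begins: read the wrist's pose just before it. calibration takes no time and is no camera call; for the wrist camera it gives the pose at the moment of the call.
- close_job(): hands the job in, once; it reports no verdict.
The state is a dict: "t": time; "joint_pos": joint angles; "joint_vel": joint speeds; "tau": joint torques, N m; "position": TCP position; "ee_rot": TCP orientation; "ft_force": force on the tool from outside, world axes, zero at the start; "moment": the same for the moment, N m; "grip_width": opening from 0.0 (shut) to 1.0 (fully open).
Only numpy, scipy, OpenCV 4.12 (cv2) and the standard library are available. Lean on these libraries where they do the work, as an engineer would, in place of code of your own. Each camera call takes 0.05 s, during which the arm holds its last target.

### The job

Make the sample carrier ready to go: stand every loose jar upright in its tray, then lay the retaining bar centred across the two end supports, down in their notches over the jars. Clip every metal lot tag by its ring into the snap hook on the post (press the ring in through the sprung gate and let the gate snap shut behind it) so that all tags hang from it together, and leave the spray bottle, the tissue carton and the dishes where they stand.

Things in the scene. Friction and masses are not known exactly. Their poses are not given: they have to be found in the camera images.
- carrier: Fixed aluminium carrier, origin at the centre of its underside. Open tray inside 106 (x) by 204 (y) mm, floor at z = 8, low rim to z = 27 mm. At y = +108 and -108 mm upright end supports, 62 mm wide (x), 12 mm thick (y); each has a notch 34 mm wide at x = 0, open upward and through along y: its floor at z = 92, the horns beside it up to z = 112 mm.
- jar1_mid (a point): Centre (half-way up) of a sample jar: amber closed cylinder with white cap, 56 mm diameter, 78 mm high, 0.2 kg, standing upright (its z is its axis). May be absent.
- jar2_mid (a point): Centre of a second jar just like jar1. May be absent.
- jar3_mid (a point): Centre of a third jar just like jar1. May be absent.
- bar_mid (a point): Centre of the loose dark steel retaining bar, 260 mm long (its y), 22 mm wide (its x), 14 mm thick (its z), 0.3 kg, lying flat. Laid in the two notches of the carrier it clears the jars by 6 mm.
- hook: Fixed post with snap hook, origin at the base's underside straight below the gate; +x points from the gate into the hook. All of round rod in the plane y = 0. Post, the hook's back: 14 mm thick at x = 48, up to z = 242 mm. Top arm: 10 mm thick at z = 237, from the post to x = 0. Base plate 110 (x) by 90 (y) by 10 mm, from x = -35 to 75 mm.
- hook_entry (a point): On the gate of the shut hook, 207 mm above the hook's underside and 15 mm above the nose's top: the height at which to push a ring in. Axes as the hook's.
- hook_seat (a point): Top of the hook's lower bar (8 mm rod), half-way along it, where the rings hang: x = 20, z = 169 mm in the hook's frame. The bar runs level from the post (x = 48) to x = 7 mm and turns up into the nose, which stands at x = 0 with its top at z = 192 mm. The gate closes the gap from nose to top arm.
- gate (a joint): Sprung gate of the hook, a brass rod 7.6 mm thick, 41 mm long, hung from a hinge under the top arm (z = 232 mm in the hook's frame) down to the nose. 0 rad = shut, grows to 1.1 as its lower end is pressed inward (+x of the hook); takes 1 to 3 N, never swings outward. Springs shut by itself once the ring inside has been lowered below the nose's top.
- tag1_mid (a point): Middle of the bar of a metal lot tag, half-way up: flat bar 22 mm wide (y), 12 thick (z), from x = -70 to +24 mm of this point; at its +x end a flat ring of 6 mm wire, 52 mm outside, 40 mm inside diameter, centre at x = 45 mm, in mid-thickness of the bar. 145 mm long in all, 90 g, starts lying flat. May be absent.
- tag1_ring (a point): Centre of the ring of tag1; axes as tag1_mid. When the tag hangs freely in the snap hook this lies about 20 mm below the lower bar's top.
- tag2_mid (a point): Middle of the bar of a metal lot tag, half-way up: the same as tag1. May be absent.
- tag2_ring (a point): Centre of the ring of tag2; axes as tag2_mid. When the tag hangs freely in the snap hook this lies about 20 mm below the lower bar's top.
- tag3_mid (a point): Middle of the bar of a metal lot tag, half-way up: the same as tag1. May be absent.
- tag3_ring (a point): Centre of the ring of tag3; axes as tag3_mid. When the tag hangs freely in the snap hook this lies about 20 mm below the lower bar's top.
- spray: Bystander: blue spray bottle, 177 mm high, origin at the centre of its underside. Leave it.
- carton: Bystander: cardboard tissue carton 80 x 180 x 70 mm, origin at the centre of its underside. Leave it.
- dishes: Bystander: stack of three culture dishes, 90 mm diameter, 45 mm high, origin at the centre of its underside. Leave it.
There are look-alikes about, which are no part of the job. What is shaped like the part that bears jar3_mid but green or purple is not meant.

How it is judged (in metres and radians):
On the way, in this order (a step that is already met when the one before it is completed fails the run):
1. every jar stands upright in the carrier's tray (x of jar1_mid in the frame of carrier between -0.032 and 0.032 m and y of jar1_mid in the frame of carrier between -0.082 and 0.082 m and z of jar1_mid in the frame of carrier between 0.038 and 0.056 m and angle between each of jar1_mid, jar2_mid, jar3_mid's own z axis and vertical below 0.15 rad and x of jar2_mid in the frame of carrier between -0.032 and 0.032 m and y of jar2_mid in the frame of carrier between -0.082 and 0.082 m and z of jar2_mid in the frame of carrier between 0.038 and 0.056 m and x of jar3_mid in the frame of carrier between -0.032 and 0.032 m and y of jar3_mid in the frame of carrier between -0.082 and 0.082 m and z of jar3_mid in the frame of carrier between 0.038 and 0.056 m), for 0.2 s.
2. the retaining bar lies in both notches of the carrier (x of bar_mid in the frame of carrier between -0.012 and 0.012 m and y of bar_mid in the frame of carrier between -0.025 and 0.025 m and z of bar_mid in the frame of carrier between 0.094 and 0.104 m and angle between the y axis of bar_mid and the y axis of carrier, either way round below 0.12 rad), for 0.2 s.
At the end, for the whole second after the job is handed in: Jars upright in the tray; bar down in both notches, centred within 25 mm, aligned within 0.12 rad; every tag hanging (under 0.3 m/s), ring round the hook's lower bar (ring centre 7 to 37 mm below its top, within 20 mm sideways); gate shut (under 0.12 rad) (all of step 1 and all of step 2 and x of tag1_ring in the frame of hook between -0.005 and 0.045 m and y of tag1_ring in the frame of hook between -0.02 and 0.02 m and z of tag1_ring in the frame of hook between 0.132 and 0.162 m and linear speed of each of tag1, tag2, tag3 below 0.3 m/s and x of tag2_ring in the frame of hook between -0.005 and 0.045 m and y of tag2_ring in the frame of hook between -0.02 and 0.02 m and z of tag2_ring in the frame of hook between 0.132 and 0.162 m and x of tag3_ring in the frame of hook between -0.005 and 0.045 m and y of tag3_ring in the frame of hook between -0.02 and 0.02 m and z of tag3_ring in the frame of hook between 0.132 and 0.162 m and value of joint gate below 0.12 rad and linear speed of bar below 0.02 m/s); the robot touches nothing.
It fails at once if the spray bottle, carton or dishes are pushed more than 30 mm or tipped ((distance of spray from where it was at the start of the episode above 0.03 m or angle between spray's own z axis and vertical above 0.4 rad) or (distance of carton from where it was at the start of the episode above 0.03 m or angle between carton's own z axis and vertical above 0.4 rad) or (distance of dishes from where it was at the start of the episode above 0.03 m or angle between dishes's own z axis and vertical above 0.4 rad)).
Of jar1, jar2, jar3 only 2 to 3 are there at a start; the rules pass over those that are not, and their reading is None.
Of tag1, tag2, tag3 only 2 to 3 are there at a start; the rules pass over those that are not, and their reading is None.
At some moment in a run one of tag1, tag2, tag3 may be knocked a few centimetres aside while the robot is not near it.
It also fails if it takes over 210 s, if anything falls off the work surface, if the arm or the gripper's body presses on something with over 40 N, if the wrist force passes 120 N, or if a joint passes its speed limit or range.

## Working session

There is one attempt and no reset: what is moved stays moved. The work goes in short steps, Python scripts to look and compute and a tool call to move; the robot and the scene stay as the last step left them, time stands still between calls to the robot, and variables do not carry over. Pictures are saved under pics/ and viewed, and the job is handed in when it is done.

Besides the shell and the picture viewer there is one more tool, called after "Emit:" in YAML: its name, and indented under it one key for each argument. drive_tool: Moves the arm, as the interface text tells. Its arguments: {"type":"object","properties":{"rows":{"type":"array"}},"required":["rows"]}

```bash
mkdir -p pics
cat > h.py <<'E'
from rig import state, imaging, close_job
import numpy as np, cv2
def snap(n):
    c=imaging.calibration(n); p,d=imaging.snapshot(n); return p,d,c
def save(p,f): cv2.imwrite('pics/'+f,cv2.cvtColor(p,cv2.COLOR_RGB2BGR))
def world(c,u,v,z):
    r=np.array([(u-c['cx'])/c['fx'],(v-c['cy'])/c['fy'],1.]); r=np.array(c['rotation'])@r; e=np.array(c['eye']); return e+r*(z-e[2])/r[2]
def pt(c,d,u,v):
    q=d[int(v),int(u)]; return np.array(c['eye'])+np.array(c['rotation'])@(np.array([(u-c['cx'])/c['fx'],(v-c['cy'])/c['fy'],1.])*q)
def cloud(c,d):
    v,u=np.mgrid[0:d.shape[0],0:d.shape[1]]
    P=np.stack([(u-c['cx'])/c['fx']*d,(v-c['cy'])/c['fy']*d,d],-1)
    W=P@np.array(c['rotation']).T+np.array(c['eye']); W[d<=0]=np.nan; return W
def proj(c,P):
    q=np.array(c['rotation']).T@(np.array(P)-np.array(c['eye'])); return c['fx']*q[0]/q[2]+c['cx'],c['fy']*q[1]/q[2]+c['cy']
E
python3 - <<'E'
from h import *
print(state())
for n in ['side','top','wrist']:
    p,d,c=snap(n); save(p,n+'0.png'); np.savez('pics/'+n+'0.npz',p=p,d=d); print(n,c)
E
```

```text
{'t': 0.0, 'joint_pos': array([-61.73462005,  29.12875585, -13.60917414,  86.01050766,
         7.20216141,  65.82756504,  -8.86786087]), 'joint_vel': array([-0.05416457,  0.02941218,  0.04094091,  0.03876199,  0.01960874,
        0.05620353,  0.00705318]), 'tau': array([-1.79703379e-04, -6.20604014e+01, -2.18684122e+00, -2.49663877e+01,
        1.26773369e-02,  1.20253349e-02, -1.06354094e-05]), 'position': array([0.23623456, 0.57806865, 0.23038399]), 'ee_rot': array([-1.79892082e+02,  1.93369327e-03,  1.57782105e+02]), 'ft_force': array([ 0.0496314 , -0.94594145, -0.51164275]), 'moment': array([-0.0083397 , -0.01884103,  0.03668237]), 'grip_width': 0.999077875380099}
side {'fx': 468.9102640467235, 'fy': 468.9102640467235, 'cx': 326.8194971946442, 'cy': 241.2310605814813, 'eye': array([-0.00636722, -0.64192428,  1.02672166]), 'rotation': array([-133.41503802,    0.66218333,  -42.93459508])}
top {'fx': 564.4036133515531, 'fy': 564.4036133515531, 'cx': 319.29684703878905, 'cy': 245.07372507420627, 'eye': array([0.49650884, 0.04377055, 1.40692059]), 'rotation': array([-175.18697808,   -0.98215193,  -88.45760487])}
wrist {'fx': 366.691955506172, 'fy': 366.691955506172, 'cx': 322.73699428712285, 'cy': 238.14684648120934, 'eye': array([0.16951618, 0.60562191, 0.37252153]), 'rotation': array([1.63478490e+02, 1.03942888e-01, 6.77208616e+01])}
```

```bash
python3 - <<'E'
s=open('h.py').read()
s=s.replace("c=imaging.calibration(n);","c=cal(n);").replace("def snap","""from scipy.spatial.transform import Rotation as Ro
def cal(n):
    c=dict(imaging.calibration(n)); c['rotation']=Ro.from_euler('xyz',c['rotation'],degrees=True).as_matrix(); return c
def snap""",1)
open('h.py','w').write(s)
E
python3 -c "
from h import *
print(cal('top')['rotation'])"
```

```text
[[ 0.02691267 -0.99607406  0.08433367]
 [-0.99949082 -0.02825939 -0.01481589]
 [ 0.01714095 -0.08389199 -0.99632742]]
```

View pics/top0.png

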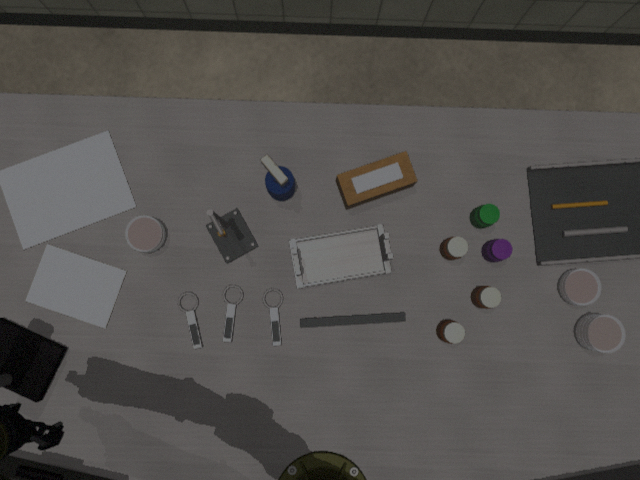

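View pics/side0.png

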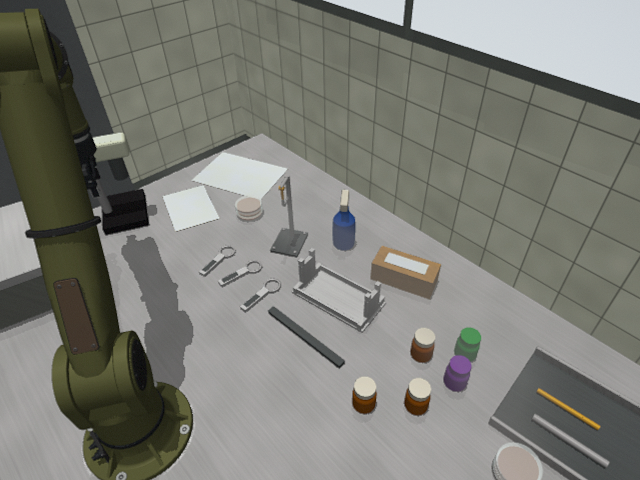

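View pics/wrist0.png

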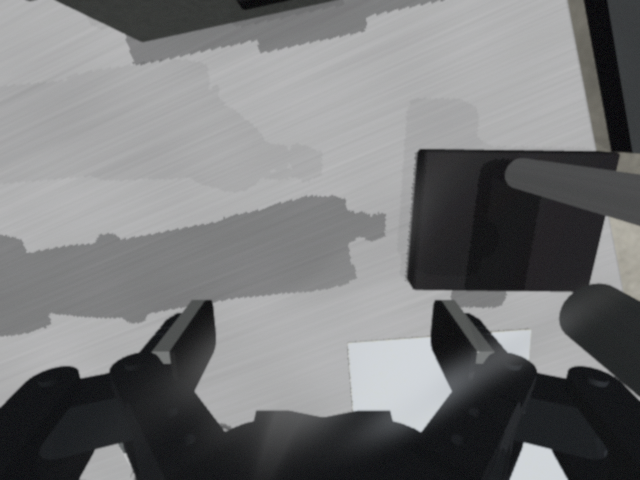

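Top view: the amber jars with white caps are at (455,247), (488,297) and (452,332). The look-alikes are the green jar at (486,215) and the purple one at (498,250). The bar is at (353,320), the tags at (192,318), (232,312) and (275,315), the hook at (230,235) and the carrier at (342,255). The dishes by the paper are at (146,234), and there are other dish-like stacks at (580,287) and (600,333).

Run:
```python
from h import *
z=np.load('pics/top0.npz');p,d=z['p'],z['d'];c=cal('top');W=cloud(c,d)
big=cv2.resize(p[190:360,130:530],None,fx=2,fy=2,interpolation=cv2.INTER_CUBIC);big=np.clip(big*1.6,0,255).astype(np.uint8);save(big,'crop0.png')
for n,u,v in [('j1',455,247),('j2',488,297),('j3',452,332),('g',486,215),('p',498,250),('bar',353,320)]:
    print(n,W[v,u].round(3))
H=W[...,2]
hsv=cv2.cvtColor(p,cv2.COLOR_RGB2HSV)
m=((H>.065)&(H<.09)).astype(np.uint8);
n,l,s,ce=cv2.connectedComponentsWithStats(m)
for i in range(1,n):
    if s[i,4]>60: 
        q=W[l==i]; print(s[i],ce[i].round(1),q.mean(0).round(4),'mid',((q.max(0)+q.min(0))/2).round(4), world(c,*ce[i],.078).round(4))
m=((H>.008)&(H<.024)).astype(np.uint8)
n,l,s,ce=cv2.connectedComponentsWithStats(m)
for i in range(1,n):
    if s[i,4]>60: print('low',s[i],ce[i].round(1),np.nanmedian(W[l==i],0).round(4))
m=(H>.13).astype(np.uint8)
n,l,s,ce=cv2.connectedComponentsWithStats(m)
for i in range(1,n):
    if s[i,4]>30: print('hi',s[i],ce[i].round(1),np.nanmedian(W[l==i],0).round(4))
```

```text
j1 [ 0.614 -0.298  0.076]
j2 [ 0.497 -0.375  0.082]
j3 [ 0.413 -0.293  0.074]
g [ 0.693 -0.372  0.076]
p [ 0.609 -0.401  0.076]
bar [ 0.432 -0.065  0.011]
[ 337  151   81   55 2342] [376.8 178.3] [ 0.7749 -0.1102  0.07  ] mid [ 0.7756 -0.1109  0.0721] [ 0.7732 -0.1092  0.078 ]
[267 180  28  18  63] [283.3 192.4] [0.7323 0.1129 0.0777] mid [0.7425 0.1198 0.0775] [0.7323 0.1129 0.078 ]
[478 204  22  21 363] [488.6 214.1] [ 0.6948 -0.3783  0.0767] mid [ 0.6956 -0.3798  0.0763] [ 0.6946 -0.3779  0.078 ]
[446 237  23  21 361] [457. 247.] [ 0.6138 -0.303   0.0771] mid [ 0.6137 -0.3047  0.0765] [ 0.6137 -0.3027  0.078 ]
[490 239  23  21 361] [501.1 249.2] [ 0.6114 -0.4082  0.0768] mid [ 0.612  -0.4102  0.0755] [ 0.6113 -0.4079  0.078 ]
[479 287  23  21 366] [489.8 297.2] [ 0.4972 -0.3815  0.077 ] mid [ 0.4975 -0.3827  0.0761] [ 0.4971 -0.3811  0.078 ]
[ 586  315   40   39 1180] [605.6 333.9] [ 0.4182 -0.658   0.0723] mid [ 0.4182 -0.6596  0.0734] [ 0.4185 -0.655   0.078 ]
[443 322  22  22 367] [453.7 332.8] [ 0.4118 -0.2966  0.0771] mid [ 0.412  -0.2973  0.0753] [ 0.4118 -0.2964  0.078 ]
[ 
[... 702 characters left out ...]
00 313 106  15 933] [352.2 320. ] [ 0.4324 -0.062   0.0136]
low [574 314  21  36 112] [580.1 330.6] [ 0.4188 -0.621   0.016 ]
low [ 11 323  56  79 258] [ 46.  357.7] [0.3333 0.6669 0.0159]
low [ 279  452   87   28 1306] [321.7 466.4] [0.0823 0.003  0.0139]
low [  6 456 102  24 271] [ 54.5 468. ] [0.0642 0.6344 0.0159]
low [566 465  74  15 191] [603.4 472.8] [ 0.0821 -0.6731  0.016 ]
hi [261 155  27  32 383] [274.1 170.8] [0.7627 0.1299 0.1757]
hi [207 210  21  28 236] [217.1 223.3] [0.6381 0.244  0.2391]
hi [  0 346   4  16  46] [  1.1 353.5] [0.3472 0.7079 0.1561]
hi [   0  403   64   59 2012] [ 24.7 431.5] [0.2333 0.5422 0.3672]
hi [  0 474  17   6  46] [  5.3 477.7] [0.2444 0.4389 0.6364]
```

View pics/crop0.png

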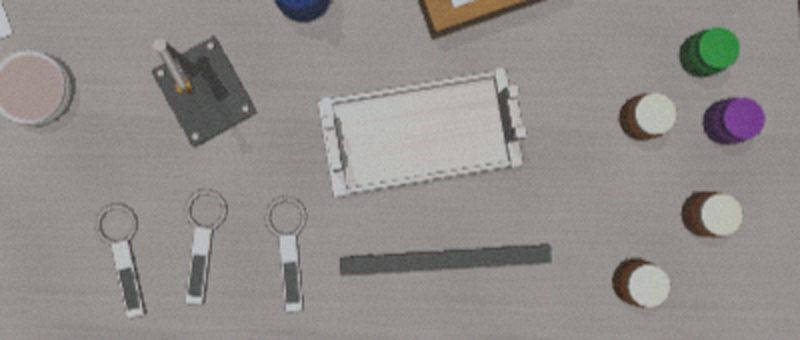

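```bash
cat > meas.py <<'E'
from h import *
def rect(P):
    r=cv2.minAreaRect((P[:,:2]*1000).astype(np.float32)); b=cv2.boxPoints(r)
    e1=b[1]-b[0]; e2=b[2]-b[1]; L=e1 if np.hypot(*e1)>np.hypot(*e2) else e2
    return np.array(r[0]).round(1), np.round(sorted(r[1]),1), round(float(np.degrees(np.arctan2(L[1],L[0]))%180),1)
def tags(p,d,c,roi):
    """bar+ring of tags by contours inside roi (u0,v0,u1,v1)"""
    W=cloud(c,d)
    u0,v0,u1,v1=roi
    return W[v0:v1,u0:u1]
E
python3 - <<'E'
from meas import *
z=np.load('pics/top0.npz');p,d=z['p'],z['d'];c=cal('top');W=cloud(c,d);H=W[...,2]
t=W[340:440,330:420,2];print('table',np.nanmedian(t),np.nanstd(t))
def comp(lo,hi,box):
    m=np.zeros(H.shape,np.uint8);u0,v0,u1,v1=box;m[v0:v1,u0:u1]=((H>lo)&(H<hi))[v0:v1,u0:u1]
    return W[m>0]
print('bar',rect(comp(.009,.03,(290,305,415,335))))
for b in [(175,285,210,355),(215,285,250,350),(260,285,290,355)]:
    print('tag',rect(comp(.008,.03,b)),len(comp(.008,.03,b)))
print('rim',rect(comp(.020,.034,(280,215,400,295))),len(comp(.020,.034,(280,215,400,295))))
print('carr',rect(comp(.006,.034,(280,215,400,295))))
q=comp(.09,.125,(280,215,400,295))
for s in (q[q[:,1]>-.02],q[q[:,1]<-.02]): print('horn',rect(s),s.mean(0).round(4),np.percentile(s[:,2],95),len(s))
q=comp(.225,.255,(195,200,260,265)); print('arm',rect(q),q[:,2].max())
q=comp(.006,.02,(195,200,265,270)); print('base',rect(q))
# image-based bar / tags
big=p[200:270,195:265]; big=cv2.resize(big,None,fx=8,fy=8,interpolation=cv2.INTER_CUBIC); save(np.clip(big*1.6,0,255).astype(np.uint8),'hook.png')
big=p[280:360,170:300]; big=cv2.resize(big,None,fx=6,fy=6,interpolation=cv2.INTER_CUBIC); save(np.clip(big*1.6,0,255).astype(np.uint8),'tags.png')
big=p[215:295,280:400]; big=cv2.resize(big,None,fx=6,fy=6,interpolation=cv2.INTER_CUBIC); save(np.clip(big*1.3,0,255).astype(np.uint8),'car.png')
E
```

```text
table -0.00014264373456285284 0.0029724909725218815
bar (array([438.4, -63.7]), array([ 56.8, 258. ]), 89.2)
tag (array([419.6, 340.7]), array([ 60.9, 140.8]), 8.6) 411
tag (array([433.3, 235.7]), array([ 52.8, 152.9]), 177.7) 383
tag (array([425.5, 120.5]), array([ 60.5, 157.1]), 7.9) 388
rim (array([588.4, -29.1]), array([122.1, 228.3]), 101.2) 665
carr (array([593.5, -28.5]), array([197. , 296.9]), 91.5)
horn (array([567.3,  77.1]), array([11.7, 61.8]), 11.1) [0.5672 0.0773 0.1028] 0.11524250860562466 125
horn (array([ 609. , -134.3]), array([12.5, 61.6]), 11.0) [ 0.6093 -0.1336  0.103 ] 0.11518494972200108 134
arm (array([635.7, 243.1]), array([13.8, 60.2]), 30.1) 0.24885684585473444
base (array([636.7, 246.5]), array([170. , 170.7]), 91.8)
```

View pics/hook.png

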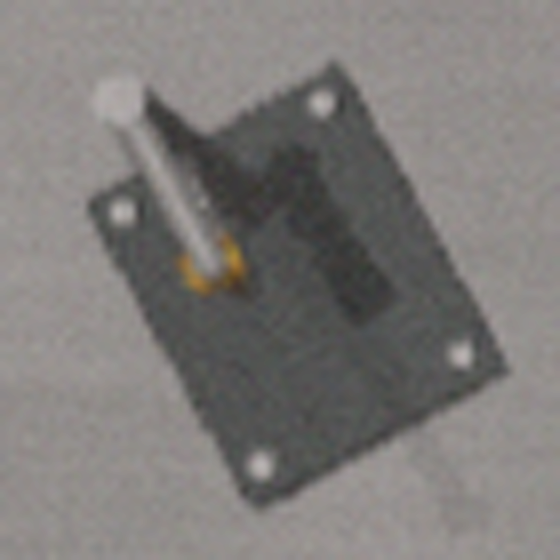

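View pics/tags.png

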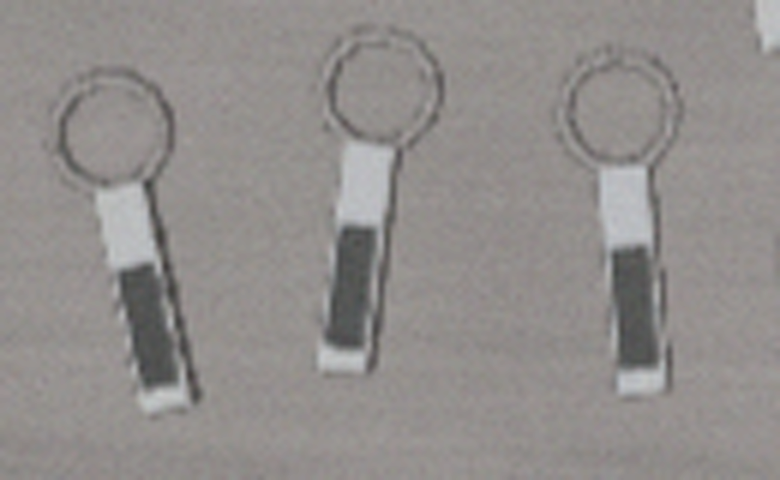

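View pics/car.png

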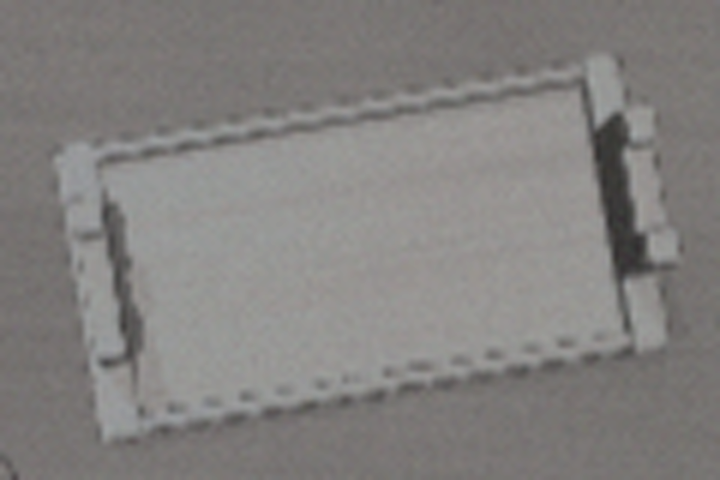

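Run:
```python
from meas import *
c=cal('top')
P=[world(c,195+u/8,200+v/8,.010)[:2]*1000 for u,v in [(335,62),(88,203),(262,508),(508,372)]]
P=np.array(P);print(P.round(1)); ce=P.mean(0); 
ax=(P[0]+P[1]-P[2]-P[3]);a=np.arctan2(ax[1],ax[0]);print('base c',ce.round(1),np.degrees(a),'gate',ce-20*np.array([np.cos(a),np.sin(a)]), [np.linalg.norm(P[i]-P[i-1]).round(1) for i in range(4)])
print('cap', world(c,195+118/8,200+98/8,.242)*1000,'armend',world(c,195+213/8,200+270/8,.242)*1000)
for r,e in [((115,130),(168,400)),((384,90),(343,362)),((622,110),(641,385))]:
    R=world(c,170+r[0]/6,280+r[1]/6,.008)[:2]*1000; E=world(c,170+e[0]/6,280+e[1]/6,.012)[:2]*1000
    D=R-E; print('tag ring',R.round(1),'tail',E.round(1),'len',np.hypot(*D).round(1),'ang',np.degrees(np.arctan2(D[1],D[0])).round(1))
z=np.load('pics/top0.npz');p=z['p'].astype(int)
m=np.zeros(p.shape[:2],np.uint8);m[305:335,290:415]=(p[305:335,290:415].sum(2)<230)
cn=max(cv2.findContours(m,0,1)[0],key=cv2.contourArea)
Q=np.array([world(c,*q[0],.014) for q in cn]);print('bar',rect(Q), p[320,353],p[340,353])
```

```text
[[702.2 230.8]
 [655.8 305.6]
 [562.7 247.9]
 [606.9 173.6]]
base c [631.9 239.5] 31.375764527317667 gate [614.83902329 229.04725779] [np.float64(111.2), np.float64(87.9), np.float64(109.6), np.float64(86.5)]
cap [656.98594509 255.51992155 242.        ] armend [612.88376398 229.10510754 242.        ]
tag ring [466.3 338.9] tail [358.1 311.6] len 111.7 ang 14.1
tag ring [485.6 229.7] tail [375.1 241.4] len 111.1 ang -6.1
tag ring [480.  131.9] tail [369.  120.1] len 111.7 ang 6.0
bar (array([434.1, -63.5]), array([ 26. , 259.5]), 95.0) [51 53 50] [90 87 86]
```

Emit:
drive_tool:
  rows:
    - [[24,-28,0],-5.7,-1]
    - [[24,-28,0],-5.7,-1]
    - [[24,-28,0],-5.7,-1]
    - [[24,-28,0],-5.7,-1]
    - [[24,-28,0],-5.7,-1]

```text
t: 0.57
position: [0.3571, 0.437, 0.2311]
ee_rot: [-180.0, 0.0, 129.0]
ft_force: [1.0, 0.1, -0.8]
grip_width: 0.998
```

Emit:
drive_tool:
  rows:
    - [[24,-28,0],-5.7,-1]
    - [[24,-28,0],-5.7,-1]
    - [[24,-28,0],-5.7,-1]
    - [[24,-28,0],-5.7,-1]
    - [[24,-28,0],-5.3,-1]

```text
t: 0.98
position: [0.4771, 0.297, 0.2312]
ee_rot: [-180.0, 0.0, 100.9]
ft_force: [0.0, 0.8, -0.5]
grip_width: 1.002
```

Emit:
drive_tool:
  rows:
    - [[0,-41,0],0,-1]
    - [[0,-41,0],0,-1]
    - [[0,-41,0],0,-1]
    - [[0,-41,0],0,-1]
    - [[0,-41,0],0,-1]

```text
t: 1.4
position: [0.4758, 0.0917, 0.2312]
ee_rot: [-180.0, -0.0, 101.2]
ft_force: [0.7, -0.5, -0.8]
grip_width: 1.0
```

Emit:
drive_tool:
  rows:
    - [[0,-41,0],0,-1]
    - [[0,-41,0],0,-1]
    - [[0,-41,0],0,-1]
    - [[0,-41,0],0,-1]
    - [[0,-41,0],0,-1]

```text
t: 1.82
position: [0.4758, -0.1133, 0.2313]
ee_rot: [180.0, -0.0, 101.2]
ft_force: [1.3, -0.6, -0.1]
grip_width: 0.999
```

```bash
cat > st.py <<'E'
from h import *
s=state();print(round(s['t'],2),(s['position']*1000).round(1),s['ee_rot'].round(1),s['joint_pos'].round(0),s['ft_force'].round(1),round(s['grip_width'],3))
E
python3 st.py
```

```text
1.82 [ 475.8 -113.3  231.3] [180.   -0.  101.2] [  2.  17.  12. 106.  -4.  57.  26.] [ 1.3 -0.6 -0.1] 0.999
```

Emit:
drive_tool:
  rows:
    - [[-13,-37,-10],0,-1]
    - [[-13,-37,-10],0,-1]
    - [[-13,-37,-10],0,-1]
    - [[-13,-37,-10],0,-1]
    - [[-12,-35.5,-10],0,-1]

```text
t: 2.23
position: [0.4112, -0.2967, 0.1808]
ee_rot: [-180.0, 0.0, 101.2]
ft_force: [0.5, -0.9, -0.5]
grip_width: 1.004
```

Run:
```python
from h import *
import st
p,d,c=snap('wrist');save(p,'w1.png');print(proj(c,[.412,-.297,.078]))
```

```text
2.23 [ 411.2 -296.7  180.8] [-180.     0.   101.2] [ 23.  22.  14. 108.  -7.  51.  52.] [ 0.5 -0.9 -0.5] 1.004
(np.float64(323.8190757967544), np.float64(238.1554091879922))
```

View pics/w1.png

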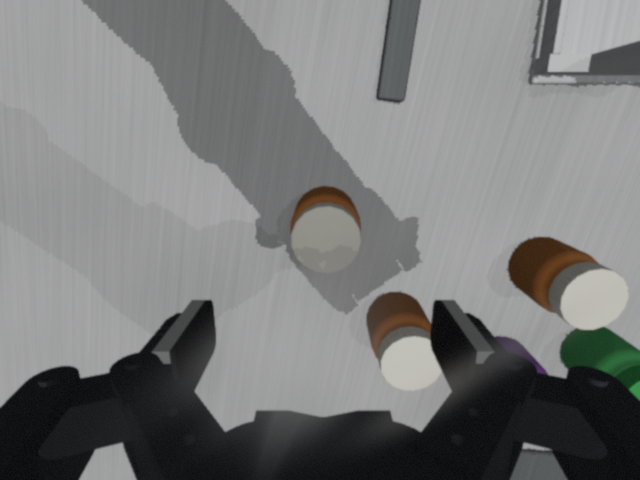

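The wrist view shows an amber jar with a white cap at (326,238), where I predicted (324,238). That confirms both the choice and the position. Descending.

Emit:
drive_tool:
  rows:
    - [[0.5,0,-40],0,-1]
    - [[0,0,-40],0,-1]
    - [[0,0,-35],0,-1]
    - [[0,0,-20],0,-1]
    - [[0,0,-10],0,-1]

```text
t: 2.7
position: [0.4115, -0.2936, 0.0334]
ee_rot: [-179.8, -0.2, 101.2]
ft_force: [-1.0, -1.0, -0.7]
grip_width: 1.0
```

Emit:
drive_tool:
  rows:
    - [[0,0,0],0,1]
    - [[0,0,0],0,1]
    - [[0,0,0],0,1]
    - [[0,0,0],0,1]
    - [[0,0,0],0,1]

```text
t: 3.12
position: [0.4135, -0.2954, 0.0382]
ee_rot: [179.9, 0.1, 101.2]
ft_force: [-2.1, 1.5, 7.9]
grip_width: 0.616
```

Emit:
drive_tool:
  rows:
    - [[0,0,0],0,1]
    - [[0,0,0],0,1]
    - [[0,0,0],0,1]

```text
t: 3.37
position: [0.4135, -0.2954, 0.0382]
ee_rot: [179.9, 0.1, 101.2]
ft_force: [-2.2, 1.0, 8.9]
grip_width: 0.612
```

Emit:
drive_tool:
  rows:
    - [[0,0,15],0,1]
    - [[0,0,30],0,1]
    - [[0,0,40],0,1]
    - [[0,0,40],0,1]
    - [[0,0,25],0,1]

```text
t: 3.78
position: [0.4137, -0.2958, 0.1911]
ee_rot: [179.8, 0.2, 101.2]
ft_force: [0.3, -0.6, -2.2]
grip_width: 0.615
```

Run:
```python
from h import *
import st
p,d,c=snap('side');u,v=proj(c,[.412,-.297,.17]);u,v=int(u),int(v);print(u,v)
q=p[max(0,v-100):v+100,u-120:u+120];save(cv2.resize(q,None,fx=3,fy=3),'s2.png')
```

```text
3.78 [ 413.7 -295.8  191.1] [179.8   0.2 101.2] [ 22.  21.  15. 107.  -7.  52.  51.] [ 0.3 -0.6 -2.2] 0.615
365 362
```

View pics/s2.png

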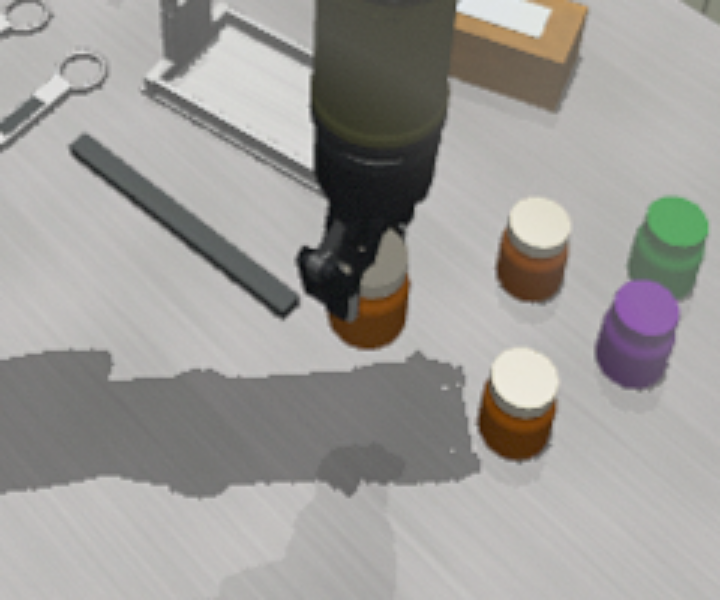

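Emit:
drive_tool:
  rows:
    - [[16,33,0],0,1]
    - [[16,33,0],0,1]
    - [[16,33,0],0,1]
    - [[16,33,0],0,1]
    - [[16,33,0],0,1]

```text
t: 4.25
position: [0.4934, -0.1283, 0.1871]
ee_rot: [179.9, 0.0, 101.2]
ft_force: [0.8, -0.3, -1.0]
grip_width: 0.613
```

Emit:
drive_tool:
  rows:
    - [[16,33,0],0,1]
    - [[16,33,0],0,1]
    - [[16,33,0],0,1]
    - [[16,33,0],0,1]
    - [[16,33,0],0,1]

```text
t: 4.67
position: [0.5734, 0.037, 0.1871]
ee_rot: [179.9, 0.0, 101.2]
ft_force: [0.8, -0.6, -1.2]
grip_width: 0.616
```

Emit:
drive_tool:
  rows:
    - [[1.5,3,0],0,1]
    - [[0,0,0],0,1]

```text
t: 4.83
position: [0.575, 0.0419, 0.1864]
ee_rot: [179.9, -0.1, 101.5]
ft_force: [0.3, -1.1, -2.9]
grip_width: 0.613
```

Run:
```python
from h import *
import st
p,d,c=snap('wrist');save(p,'w2.png')
p,d,c=snap('top');q=p[200:310,270:410];save(cv2.resize(q,None,fx=5,fy=5),'t2.png')
```

```text
4.83 [575.   41.9 186.4] [ 1.799e+02 -1.000e-01  1.015e+02] [-14.  27.  11.  98.  -6.  56.  11.] [ 0.3 -1.1 -2.9] 0.613
```

View pics/w2.png

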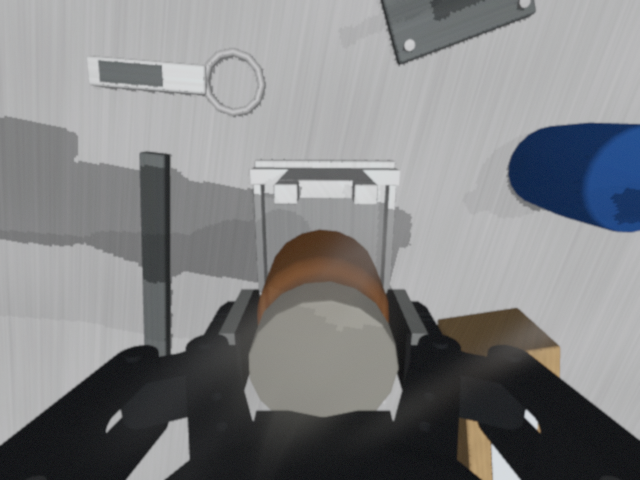

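View pics/t2.png

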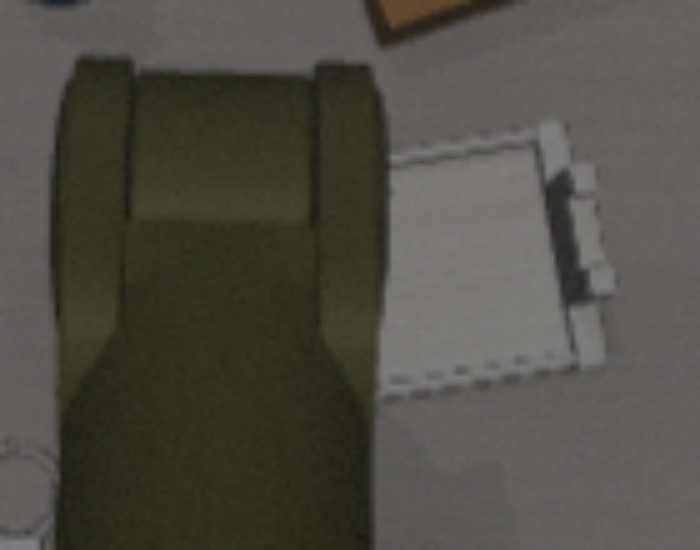

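Emit:
drive_tool:
  rows:
    - [[0.8,-4,-30],0,1]
    - [[0,0,-40],0,1]
    - [[0,0,-35],0,1]
    - [[0,0,-15],0,1]
    - [[0,0,0],0,1]

```text
t: 5.35
position: [0.5721, 0.0319, 0.063]
ee_rot: [-179.6, 0.0, 101.0]
ft_force: [-0.8, -0.9, -1.6]
grip_width: 0.608
```

Emit:
drive_tool:
  rows:
    - [[0,0,0],0,1]
    - [[0,0,0],0,1]
    - [[0,0,0],0,1]

```text
t: 5.6
position: [0.5764, 0.0334, 0.0682]
ee_rot: [179.8, 0.0, 101.1]
ft_force: [-0.1, 0.1, -2.6]
grip_width: 0.616
```

Emit:
drive_tool:
  rows:
    - [[0,2,-10],0,1]
    - [[0,0,-8],0,1]
    - [[0,0,0],0,1]
    - [[0,0,-3],0,1]
    - [[0,0,0],0,1]

```text
t: 6.02
position: [0.5746, 0.0363, 0.0462]
ee_rot: [-180.0, -0.0, 101.2]
ft_force: [-4.5, 1.6, 10.1]
grip_width: 0.612
```

Emit:
drive_tool:
  rows:
    - [[0,0,0],0,-0.6]
    - [[0,0,0],0,-1]
    - [[0,0,0],0,-1]
    - [[0,0,0],0,-1]
    - [[0,0,0],0,-1]

```text
t: 6.43
position: [0.5752, 0.036, 0.0452]
ee_rot: [-180.0, 0.0, 101.2]
ft_force: [-0.9, 0.2, -0.3]
grip_width: 0.999
```

Emit:
drive_tool:
  rows:
    - [[0,0,30],0,-1]
    - [[0,0,40],0,-1]
    - [[0,0,40],0,-1]
    - [[0,0,20],0,-1]
    - [[0,0,0],0,-1]

```text
t: 6.85
position: [0.5779, 0.0359, 0.1805]
ee_rot: [179.5, 0.1, 101.2]
ft_force: [0.2, -0.7, 0.6]
grip_width: 1.004
```

Run:
```python
from h import *
import st
p,d,c=snap('wrist');save(p,'w3.png')
W=cloud(c,d);H=W[...,2];m=(H>.075)&(H<.095)&(W[...,0]>.53)&(W[...,0]<.63)&(W[...,1]>-.1);q=W[m];print(len(q),q.mean(0),(q.max(0)+q.min(0))/2)
```

```text
6.85 [577.9  35.9 180.5] [1.795e+02 1.000e-01 1.012e+02] [-13.  27.  11.  98.  -6.  55.  12.] [ 0.2 -0.7  0.6] 1.004
5405 [0.5735591  0.04522295 0.08640077] [0.56913642 0.04840824 0.08471644]
```

View pics/w3.png

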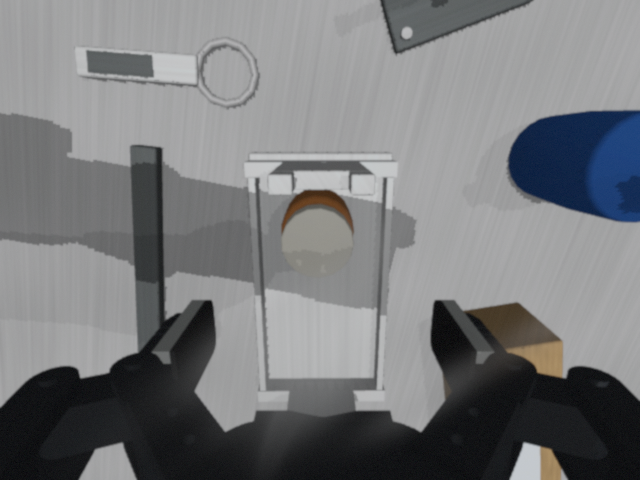

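Jar 1 stands in the tray, cap at pixel (317,240). Next is the jar at (614,-303).

Emit:
drive_tool:
  rows:
    - [[4.3,-37.7,0],0,-1]
    - [[4.3,-37.7,0],0,-1]
    - [[4.3,-37.7,0],0,-1]
    - [[4.3,-37.7,0],0,-1]
    - [[4.3,-37.7,0],0,-1]

```text
t: 7.32
position: [0.5959, -0.1538, 0.1736]
ee_rot: [-179.9, -0.1, 101.2]
ft_force: [1.2, 0.9, 0.3]
grip_width: 1.001
```

Emit:
drive_tool:
  rows:
    - [[4.3,-37.7,0],0,-1]
    - [[4.3,-37.7,0],0,-1]
    - [[4.3,-37.7,0],0,-1]
    - [[4.3,-37.3,0],0,-1]
    - [[0,0,0],0,-1]

```text
t: 7.73
position: [0.6108, -0.313, 0.173]
ee_rot: [-179.7, 0.3, 100.6]
ft_force: [-1.7, -1.3, 0.0]
grip_width: 0.999
```

Emit:
drive_tool:
  rows:
    - [[0,0,0],0,-1]
    - [[0,0,0],0,-1]

```text
t: 7.9
position: [0.6134, -0.3019, 0.1734]
ee_rot: [-179.9, -0.1, 101.2]
ft_force: [0.4, 0.7, -0.7]
grip_width: 0.999
```

Emit:
drive_tool:
  rows:
    - [[0,-1,-40],0,-1]
    - [[0,0,-40],0,-1]
    - [[0,0,-35],0,-1]
    - [[0,0,-15],0,-1]
    - [[0,0,-7],0,-1]

```text
t: 8.32
position: [0.6123, -0.2999, 0.0342]
ee_rot: [-179.7, -0.3, 101.3]
ft_force: [-0.2, -0.3, -0.1]
grip_width: 1.001
```

Emit:
drive_tool:
  rows:
    - [[0,0,0],0,-1]
    - [[0,0,0],0,-1]
    - [[0,0,0],0,1]
    - [[0,0,0],0,1]
    - [[0,0,0],0,1]

```text
t: 8.73
position: [0.615, -0.3042, 0.0405]
ee_rot: [179.8, 0.1, 101.2]
ft_force: [-6.3, 3.0, 19.4]
grip_width: 0.611
```

Emit:
drive_tool:
  rows:
    - [[0,0,0],0,1]
    - [[0,0,0],0,1]
    - [[0,0,0],0,1]
    - [[0,0,0],0,1]
    - [[0,0,0],0,1]

```text
t: 9.15
position: [0.615, -0.3042, 0.0408]
ee_rot: [179.8, 0.1, 101.2]
ft_force: [-0.9, 1.3, 8.6]
grip_width: 0.61
```

Emit:
drive_tool:
  rows:
    - [[0,0,15],0,1]
    - [[0,0,30],0,1]
    - [[0,0,40],0,1]
    - [[0,0,40],0,1]
    - [[0,0,20],0,1]

```text
t: 9.57
position: [0.6152, -0.305, 0.1894]
ee_rot: [179.7, 0.2, 101.2]
ft_force: [0.8, -0.1, -1.3]
grip_width: 0.606
```

Emit:
drive_tool:
  rows:
    - [[-3.3,34.4,0],0,1]
    - [[-3.3,34.4,0],0,1]
    - [[-3.3,34.4,0],0,1]
    - [[-3.3,34.4,0],0,1]
    - [[-3.3,34.4,0],0,1]

```text
t: 9.98
position: [0.5969, -0.1304, 0.184]
ee_rot: [179.9, 0.0, 101.2]
ft_force: [0.3, 0.4, -2.0]
grip_width: 0.61
```

Emit:
drive_tool:
  rows:
    - [[-3.3,34.4,0],0,1]
    - [[-3.3,34.4,0],0,1]
    - [[-3.4,34.4,0],0,1]
    - [[0,0,0],0,1]
    - [[0,0,0],0,1]

```text
t: 10.4
position: [0.5873, -0.0254, 0.1838]
ee_rot: [180.0, -0.1, 101.5]
ft_force: [0.4, -0.3, -1.8]
grip_width: 0.605
```

Emit:
drive_tool:
  rows:
    - [[0,0,0],0,1]
    - [[0,0,0],0,1]
    - [[0,0,0],0,1]

```text
t: 10.65
position: [0.5874, -0.0303, 0.1835]
ee_rot: [180.0, 0.0, 101.0]
ft_force: [-0.9, -0.4, -1.8]
grip_width: 0.607
```

Emit:
drive_tool:
  rows:
    - [[0,0,-40],0,1]
    - [[0,0,-40],0,1]
    - [[0,0,-30],0,1]
    - [[0,0,-10],0,1]
    - [[0,0,0],0,1]

```text
t: 11.07
position: [0.5856, -0.0295, 0.0608]
ee_rot: [-179.7, -0.0, 101.1]
ft_force: [0.3, 0.2, -1.0]
grip_width: 0.611
```

Emit:
drive_tool:
  rows:
    - [[0,0,0],0,1]
    - [[0,0,-8],0,1]
    - [[0,0,-4],0,1]
    - [[0,0,-2],0,1]
    - [[0,0,0],0,1]

```text
t: 11.48
position: [0.5875, -0.0286, 0.0496]
ee_rot: [180.0, 0.0, 101.2]
ft_force: [-1.1, -0.5, -1.8]
grip_width: 0.604
```

Emit:
drive_tool:
  rows:
    - [[0,0,-2],0,1]
    - [[0,0,0],0,1]
    - [[0,0,0],0,-0.6]
    - [[0,0,0],0,-1]
    - [[0,0,0],0,-1]

```text
t: 11.9
position: [0.5877, -0.0286, 0.0476]
ee_rot: [180.0, 0.0, 101.2]
ft_force: [-0.4, -0.0, 1.0]
grip_width: 0.986
```

Emit:
drive_tool:
  rows:
    - [[0,0,0],0,-1]
    - [[0,0,30],0,-1]
    - [[0,0,40],0,-1]
    - [[0,0,40],0,-1]
    - [[0,0,20],0,-1]

```text
t: 12.32
position: [0.589, -0.029, 0.1818]
ee_rot: [179.7, 0.1, 101.2]
ft_force: [0.2, -0.4, 0.2]
grip_width: 1.005
```

Emit:
drive_tool:
  rows:
    - [[-9,-35,0],0,-1]
    - [[-9,-35,0],0,-1]
    - [[-9,-35,0],0,-1]
    - [[-9,-35,0],0,-1]
    - [[-9,-35,0],0,-1]

```text
t: 12.73
position: [0.5417, -0.2051, 0.1774]
ee_rot: [180.0, 0.0, 101.2]
ft_force: [0.2, 1.0, -0.3]
grip_width: 0.997
```

Emit:
drive_tool:
  rows:
    - [[-9,-35,0],0,-1]
    - [[-9,-35,0],0,-1]
    - [[-9,-35,0],0,-1]
    - [[-9,-36,0],0,-1]
    - [[-9,-36,0],0,-1]

```text
t: 13.15
position: [0.4967, -0.3822, 0.1773]
ee_rot: [180.0, -0.0, 101.2]
ft_force: [0.4, 0.0, -0.1]
grip_width: 1.001
```

Emit:
drive_tool:
  rows:
    - [[0,0,0],0,-1]
    - [[0,0,0],0,-1]

```text
t: 13.32
position: [0.4956, -0.3836, 0.177]
ee_rot: [-179.9, 0.0, 100.9]
ft_force: [0.1, 0.7, 0.7]
grip_width: 0.999
```

Run:
```python
from h import *
import st
p,d,c=snap('wrist');save(p,'w4.png');print(proj(c,[.497,-.381,.078]))
p,d,c=snap('top');q=p[200:310,270:410];save(cv2.resize(q,None,fx=5,fy=5),'t4.png')
```

```text
13.32 [ 495.6 -383.6  177. ] [-179.9    0.   100.9] [28. 32. 13. 90. -8. 58. 53.] [0.1 0.7 0.7] 0.999
(np.float64(325.6877304433878), np.float64(235.85201874214295))
```

View pics/w4.png

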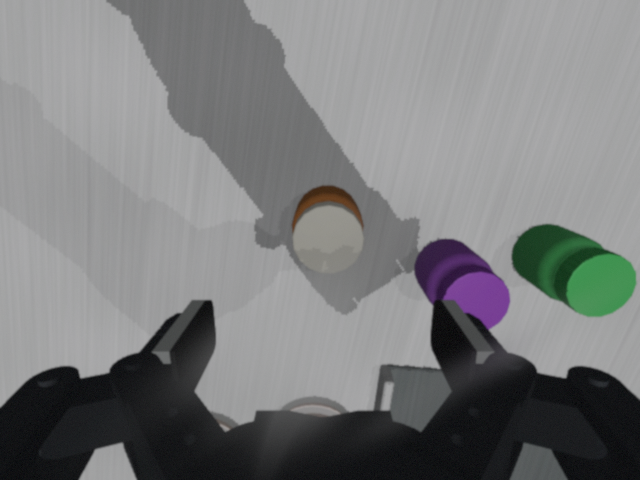

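View pics/t4.png

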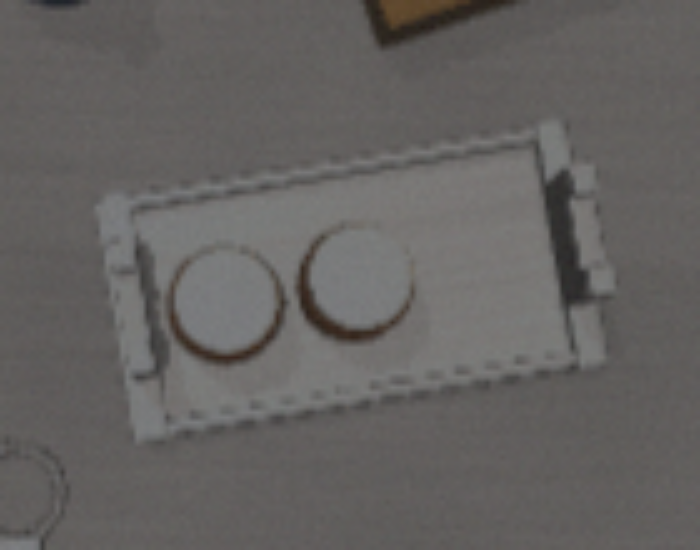

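Two jars stand upright in the tray. The third amber jar is at (328,238) under the wrist camera, and the purple jar is well clear at (470,290).

Emit:
drive_tool:
  rows:
    - [[1,1,-40],0,-1]
    - [[0,0,-40],0,-1]
    - [[0,0,-35],0,-1]
    - [[0,0,-18],0,-1]
    - [[0,0,-7],0,-1]

```text
t: 13.83
position: [0.4979, -0.3759, 0.0338]
ee_rot: [-179.8, -0.3, 101.4]
ft_force: [0.2, 0.3, 0.0]
grip_width: 0.998
```

Emit:
drive_tool:
  rows:
    - [[0,0,0],0,-1]
    - [[0,0,0],0,-1]
    - [[0,0,0],0,1]
    - [[0,0,0],0,1]
    - [[0,0,0],0,1]

```text
t: 14.25
position: [0.4992, -0.3802, 0.0393]
ee_rot: [179.9, 0.1, 101.2]
ft_force: [-5.3, 3.7, 19.8]
grip_width: 0.618
```

Emit:
drive_tool:
  rows:
    - [[0,0,0],0,1]
    - [[0,0,0],0,1]
    - [[0,0,0],0,1]
    - [[0,0,0],0,1]
    - [[0,0,0],0,1]

```text
t: 14.67
position: [0.4991, -0.3801, 0.0396]
ee_rot: [179.9, 0.1, 101.2]
ft_force: [-2.8, 1.2, 9.3]
grip_width: 0.611
```

Emit:
drive_tool:
  rows:
    - [[0,0,15],0,1]
    - [[0,0,30],0,1]
    - [[0,0,40],0,1]
    - [[0,0,40],0,1]
    - [[0,0,20],0,1]

```text
t: 15.08
position: [0.4993, -0.381, 0.1879]
ee_rot: [179.8, 0.3, 101.1]
ft_force: [0.8, -1.3, -2.7]
grip_width: 0.606
```

Emit:
drive_tool:
  rows:
    - [[12.7,35.8,0],0,1]
    - [[12.7,35.8,0],0,1]
    - [[12.7,35.8,0],0,1]
    - [[12.7,35.8,0],0,1]
    - [[12.7,35.8,0],0,1]

```text
t: 15.5
position: [0.562, -0.1989, 0.183]
ee_rot: [180.0, 0.0, 101.1]
ft_force: [0.4, 0.2, -1.8]
grip_width: 0.609
```

Emit:
drive_tool:
  rows:
    - [[12.7,35.8,0],0,1]
    - [[12.7,35.8,0],0,1]
    - [[12.7,35.8,0],0,1]
    - [[0,0,0],0,1]
    - [[0,0,0],0,1]

```text
t: 15.92
position: [0.6006, -0.0893, 0.1824]
ee_rot: [180.0, -0.1, 101.5]
ft_force: [-1.4, -0.4, -2.2]
grip_width: 0.609
```

Emit:
drive_tool:
  rows:
    - [[0,0,0],0,1]
    - [[0,0,0],0,1]
    - [[0,0,0],0,1]
    - [[0,0,0],0,1]

```text
t: 16.25
position: [0.5996, -0.0947, 0.1825]
ee_rot: [-180.0, 0.0, 101.1]
ft_force: [-0.2, 0.4, -2.9]
grip_width: 0.613
```

Emit:
drive_tool:
  rows:
    - [[1,0,-40],0,1]
    - [[0,0,-40],0,1]
    - [[0,0,-30],0,1]
    - [[0,0,-10],0,1]
    - [[0,0,0],0,1]

```text
t: 16.67
position: [0.5991, -0.0936, 0.0598]
ee_rot: [-179.7, -0.1, 101.1]
ft_force: [0.1, 0.5, -2.6]
grip_width: 0.612
```

Emit:
drive_tool:
  rows:
    - [[0,0,0],0,1]
    - [[0,0,-8],0,1]
    - [[0,0,-4],0,1]
    - [[0,0,-2],0,1]
    - [[0,0,0],0,1]

```text
t: 17.08
position: [0.6011, -0.0932, 0.0486]
ee_rot: [180.0, 0.0, 101.2]
ft_force: [0.6, 0.2, -2.2]
grip_width: 0.61
```

Emit:
drive_tool:
  rows:
    - [[0,0,-2],0,1]
    - [[0,0,0],0,1]
    - [[0,0,0],0,-0.6]
    - [[0,0,0],0,-1]
    - [[0,0,0],0,-1]

```text
t: 17.5
position: [0.6013, -0.0933, 0.0466]
ee_rot: [180.0, 0.0, 101.2]
ft_force: [-0.6, -0.8, 0.1]
grip_width: 0.988
```

Emit:
drive_tool:
  rows:
    - [[0,0,0],0,-1]
    - [[0,0,30],0,-1]
    - [[0,0,40],0,-1]
    - [[0,0,40],0,-1]
    - [[0,0,20],0,-1]

```text
t: 17.92
position: [0.6026, -0.0939, 0.181]
ee_rot: [179.7, 0.1, 101.2]
ft_force: [0.2, -0.5, 0.4]
grip_width: 0.999
```

Emit:
drive_tool:
  rows:
    - [[-33,6,0],-2,-1]
    - [[-33,6,0],-2,-1]
    - [[-33,6,0],-2,-1]
    - [[-34,6,0],-0.2,-1]
    - [[-34,6,0],0,-1]

```text
t: 18.33
position: [0.4324, -0.063, 0.1762]
ee_rot: [180.0, 0.0, 95.0]
ft_force: [0.2, -0.3, 0.2]
grip_width: 0.999
```

Emit:
drive_tool:
  rows:
    - [[0,0,0],0,-1]
    - [[0,0,0],0,-1]
    - [[0,0,0],0,-1]

```text
t: 18.58
position: [0.4351, -0.0633, 0.1768]
ee_rot: [179.9, 0.0, 95.0]
ft_force: [0.9, 0.1, -0.7]
grip_width: 0.995
```

Run:
```python
from meas import *
import st
p,d,c=snap('wrist');save(p,'w5.png')
W=cloud(c,d);m=(W[...,2]>.009)&(W[...,2]<.03)&(W[...,0]>.38)&(W[...,0]<.5);m[330:]=0
m=((p.astype(int).sum(2)<240)&(np.abs(W[...,0]-.434)<.06)).astype(np.uint8);m[300:]=0
m=cv2.morphologyEx(m,cv2.MORPH_OPEN,np.ones((5,5)))
cn=max(cv2.findContours(m,0,1)[0],key=cv2.contourArea);Q=np.array([world(c,*q[0],.014) for q in cn]);print(rect(Q))
p,d,c=snap('top');q=p[200:350,270:430];save(cv2.resize(q,None,fx=5,fy=5,interpolation=cv2.INTER_CUBIC),'t5.png')
W=cloud(c,d)
m=(W[...,2]>.08)&(W[...,2]<.092);m[:200]=0;m[310:]=0;m[:,:280]=0;m[:,400:]=0
n,l,s,ce=cv2.connectedComponentsWithStats(m.astype(np.uint8))
R=np.array([[.981,.194],[-.194,.981]])
for i in range(1,n):
    if s[i,4]>60: print(s[i],R@(W[l==i].mean(0)[:2]*1000-[588.2,-28.6]),W[l==i].mean(0))
```

```text
18.58 [435.1 -63.3 176.8] [179.9   0.   95. ] [ -6.  17.  15. 117.  -6.  46.  17.] [ 0.9  0.1 -0.7] 0.995
(array([435.8, -75. ]), array([20.6, 72.4]), 94.4)
[360 240  21  21 332] [ -1.74689721 -68.35954955] [ 0.59974808 -0.09599982  0.08547216]
[332 245  21  21 335] [-2.7704144  -0.31627651] [ 0.58554357 -0.02944773  0.08577942]
[305 250  21  21 339] [-2.87886251 63.9002809 ] [0.57297914 0.03352786 0.08549717]
```

View pics/w5.png

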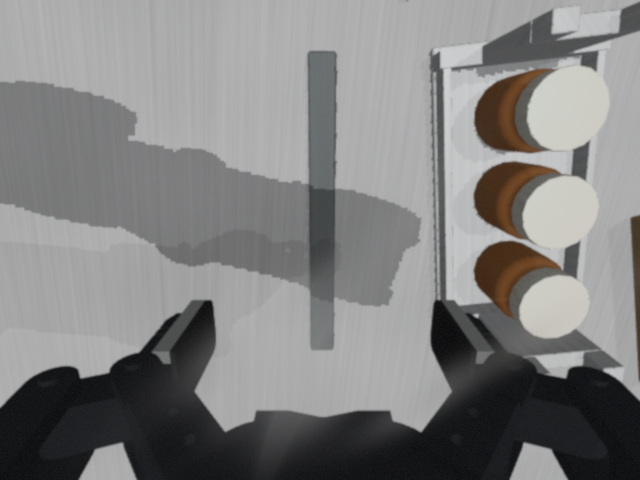

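View pics/t5.png

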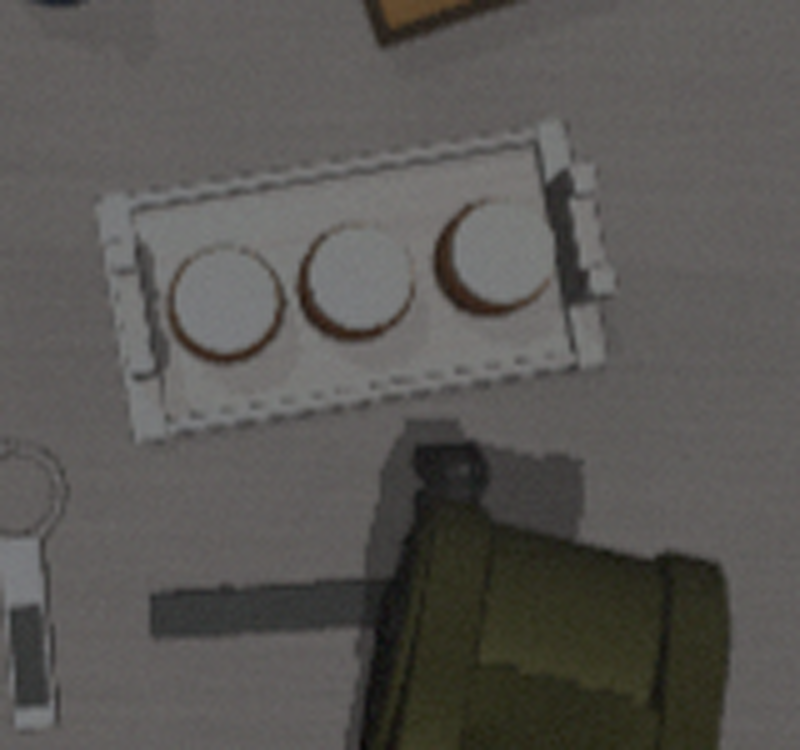

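Run:
```python
from h import *
c=cal('wrist')
a=world(c,322,51,.014)*1000;b=world(c,322,349,.014)*1000;print(a,b,(a+b)/2,np.linalg.norm(a-b),np.degrees(np.arctan2(*(a-b)[[1,0]])))
```

```text
[424.16442159  64.70207734  14.        ] [ 446.06487405 -191.1862323    14.        ] [435.11464782 -63.24207748  14.        ] 256.82378556350324 94.89179477290737
```

Emit:
drive_tool:
  rows:
    - [[0,0,-40],0,-1]
    - [[0,0,-40],0,-1]
    - [[0,0,-40],0,-1]
    - [[0,0,-25],0,-1]
    - [[0,0,-10],0,-1]

```text
t: 19.1
position: [0.4332, -0.0633, 0.0175]
ee_rot: [-179.7, -0.0, 95.0]
ft_force: [0.1, 0.6, -0.0]
grip_width: 1.001
```

Emit:
drive_tool:
  rows:
    - [[0,0,0],0,-1]
    - [[0,0,0],0,-1]
    - [[0,0,0],0,-1]

```text
t: 19.35
position: [0.435, -0.0635, 0.0217]
ee_rot: [179.9, 0.0, 95.0]
ft_force: [-0.0, 0.5, -0.1]
grip_width: 0.999
```

Emit:
drive_tool:
  rows:
    - [[0,0,-10],0,-1]
    - [[0,0,-7],0,-1]
    - [[0,0,0],0,-1]
    - [[0,0,0],0,-1]

```text
t: 19.68
position: [0.4342, -0.0632, 0.0047]
ee_rot: [180.0, 0.0, 95.0]
ft_force: [-0.1, 0.3, -0.6]
grip_width: 0.994
```

Emit:
drive_tool:
  rows:
    - [[0,0,0],0,0]
    - [[0,0,0],0,0.5]
    - [[0,0,0],0,1]
    - [[0,0,0],0,1]
    - [[0,0,0],0,1]

```text
t: 20.1
position: [0.4341, -0.0632, 0.0044]
ee_rot: [180.0, 0.0, 95.0]
ft_force: [-1.0, 0.2, 0.0]
grip_width: 0.299
```

Emit:
drive_tool:
  rows:
    - [[0,0,0],0,1]
    - [[0,0,0],0,1]
    - [[0,0,0],0,1]
    - [[0,0,0],0,1]
    - [[0,0,0],0,1]

```text
t: 20.52
position: [0.4341, -0.0632, 0.0047]
ee_rot: [180.0, -0.0, 95.0]
ft_force: [-1.2, 0.2, 6.9]
grip_width: 0.238
```

Emit:
drive_tool:
  rows:
    - [[0,0,15],0,1]
    - [[0,0,40],0,1]
    - [[0,0,40],0,1]
    - [[0,0,40],0,1]
    - [[0,0,40],0,1]

```text
t: 20.93
position: [0.4329, -0.0633, 0.1809]
ee_rot: [-179.9, 0.0, 95.0]
ft_force: [1.0, 0.1, -3.0]
grip_width: 0.235
```

Emit:
drive_tool:
  rows:
    - [[31,7,0],2,1]
    - [[31,7,0],2,1]
    - [[31,7,0],2.2,1]
    - [[31,7,0],0,1]
    - [[31,8,0],0,1]

```text
t: 21.35
position: [0.5897, -0.0269, 0.179]
ee_rot: [-179.9, -0.0, 101.2]
ft_force: [0.3, -0.1, -2.2]
grip_width: 0.236
```

Emit:
drive_tool:
  rows:
    - [[0,0,0],0,1]
    - [[0,0,0],0,1]
    - [[0,0,0],0,1]
    - [[0,0,0],0,1]

```text
t: 21.68
position: [0.5876, -0.0277, 0.1789]
ee_rot: [-179.9, -0.0, 101.1]
ft_force: [-0.3, -0.2, -2.6]
grip_width: 0.235
```

Run:
```python
from meas import *
import st
p,d,c=snap('wrist');save(p,'w6.png')
W=cloud(c,d);H=W[...,2]
m=(H>.1)&(H<.122);m[330:]=0
n,l,s,ce=cv2.connectedComponentsWithStats(m.astype(np.uint8))
for i in range(1,n):
    if s[i,4]>40: print(s[i],rect(W[l==i]),W[l==i].mean(0))
p,d,c=snap('top');q=p[200:350,270:430];save(cv2.resize(q,None,fx=5,fy=5,interpolation=cv2.INTER_CUBIC),'t6.png')
```

```text
21.68 [587.6 -27.7 178.9] [-179.9   -0.   101.1] [-8. 29. 13. 96. -8. 56. 19.] [-0.3 -0.2 -2.6] 0.235
[621  16  19  90 987] (array([732.6, 109.3]), array([10.1, 45.7]), 114.5) [0.73217611 0.10960606 0.10263433]
[268  50  23  28 584] (array([544.8,  71.6]), array([11.2, 12.2]), 101.8) [0.54495974 0.0711383  0.11082374]
[358  50  30  28 768] (array([593.2,  81.1]), array([12.2, 14.2]), 10.7) [0.59280556 0.08050151 0.11060395]
```

View pics/w6.png

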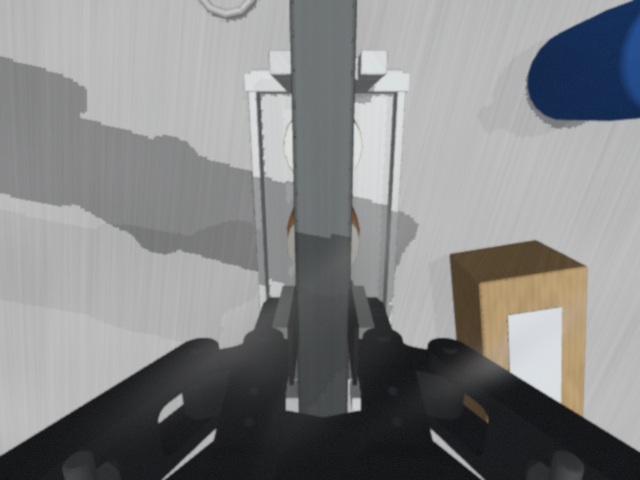

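Emit:
drive_tool:
  rows:
    - [[2.5,0,-20],0,1]
    - [[0,0,-25],0,1]
    - [[0,0,-10],0,1]
    - [[0,0,0],0,1]
    - [[0,0,0],0,1]

```text
t: 22.2
position: [0.5911, -0.0274, 0.1245]
ee_rot: [-179.9, -0.0, 101.2]
ft_force: [1.2, 0.3, -1.8]
grip_width: 0.239
```

Run:
```python
from meas import *
import st
p,d,c=snap('side');u,v=proj(c,[.59,-.03,.1]);u,v=int(u),int(v)
q=p[v-90:v+70,u-110:u+110];save(cv2.resize(q,None,fx=3.5,fy=3.5,interpolation=cv2.INTER_CUBIC),'s7.png')
```

```text
22.2 [591.1 -27.4 124.5] [-179.9   -0.   101.2] [ -7.  32.  12. 100.  -9.  49.  20.] [ 1.2  0.3 -1.8] 0.239
```

View pics/s7.png

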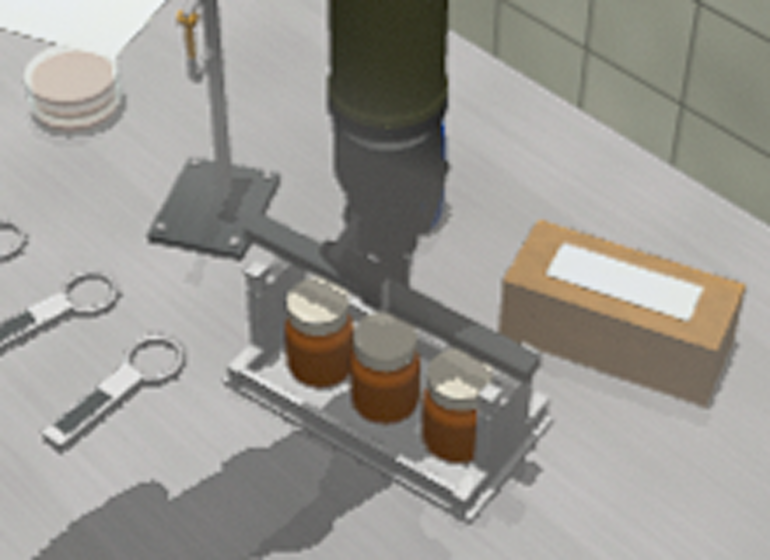

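Emit:
drive_tool:
  rows:
    - [[0,0,-10],0,1]
    - [[0,0,-8],0,1]
    - [[0,0,0],0,1]
    - [[0,0,0],0,1]
    - [[0,0,0],0,1]

```text
t: 22.67
position: [0.5915, -0.0273, 0.1064]
ee_rot: [180.0, 0.0, 101.2]
ft_force: [0.4, 0.4, -2.0]
grip_width: 0.236
```

Emit:
drive_tool:
  rows:
    - [[0,0,-4],0,1]
    - [[0,0,-4],0,1]
    - [[0,0,0],0,1]

```text
t: 22.92
position: [0.591, -0.0271, 0.0975]
ee_rot: [-179.9, -0.0, 101.2]
ft_force: [0.5, 0.2, -2.6]
grip_width: 0.235
```

No contact forces on the way down, and TCP z 97.5 mm corresponds to a bar underside at about 93 mm. Releasing.

Emit:
drive_tool:
  rows:
    - [[0,0,-1.5],0,1]
    - [[0,0,0],0,1]
    - [[0,0,0],0,0.4]
    - [[0,0,0],0,0]
    - [[0,0,0],0,-0.5]

```text
t: 23.33
position: [0.5918, -0.0273, 0.0971]
ee_rot: [180.0, 0.0, 101.2]
ft_force: [-0.2, -0.5, -0.5]
grip_width: 0.57
```

Emit:
drive_tool:
  rows:
    - [[0,0,0],0,-1]
    - [[0,0,0],0,-1]
    - [[0,0,15],0,-1]
    - [[0,0,35],0,-1]
    - [[0,0,40],0,-1]

```text
t: 23.75
position: [0.5899, -0.0271, 0.1859]
ee_rot: [-179.7, -0.1, 101.2]
ft_force: [0.5, -0.2, 0.1]
grip_width: 1.0
```

Emit:
drive_tool:
  rows:
    - [[-30,15,20],0,-1]
    - [[-30,15,20],0,-1]
    - [[-30,15,0],0,-1]
    - [[-10,25,0],0,-1]
    - [[0,0,0],0,-1]

```text
t: 24.17
position: [0.489, 0.0475, 0.2276]
ee_rot: [180.0, -0.2, 101.5]
ft_force: [0.7, 1.3, 0.3]
grip_width: 1.0
```

Run:
```python
from meas import *
import st
p,d,c=snap('side');u,v=proj(c,[.59,-.03,.1]);u,v=int(u),int(v)
q=p[v-70:v+70,u-100:u+100];save(cv2.resize(q,None,fx=3.5,fy=3.5,interpolation=cv2.INTER_CUBIC),'s8.png')
p,d,c=snap('top');q=p[200:360,170:410];save(np.clip(1.5*cv2.resize(q,None,fx=3.3,fy=3.3,interpolation=cv2.INTER_CUBIC),0,255).astype(np.uint8),'t8.png')
W=cloud(c,d);m=(p.astype(int).sum(2)<230)&(W[...,2]>.09)&(W[...,2]<.125);m[:200]=0;m[320:]=0;m[:,:280]=0;m[:,410:]=0
print(rect(W[m]),W[m].mean(0),m.sum())
```

```text
24.17 [489.   47.5 227.6] [180.   -0.2 101.5] [-18.  18.  13. 106.  -5.  57.   9.] [0.7 1.3 0.3] 1.0
(array([595.3, -26.9]), array([ 59.9, 259.2]), 96.8) [ 0.59104468 -0.03391965  0.10538163] 990
```

View pics/s8.png

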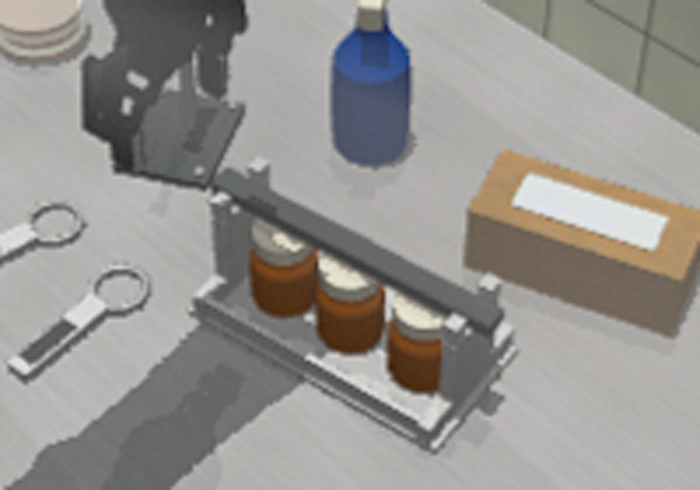

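View pics/t8.png

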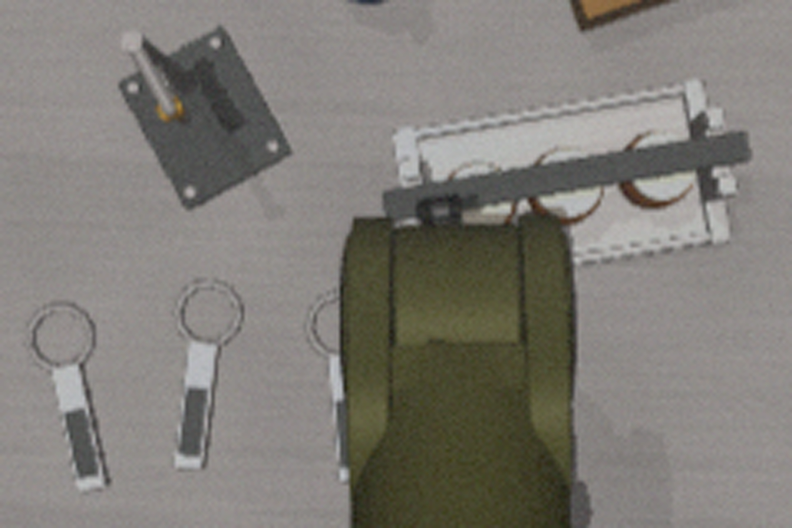

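The bar lies in both notches over the three upright jars. Next, the nearest tag (ring at about (480,132) mm).

Emit:
drive_tool:
  rows:
    - [[-5,8,0],-7,-1]
    - [[-5,8,0],-7,-1]
    - [[-5,8,0],-7,-1]
    - [[-5,8,0],-7,-1]
    - [[-5,8,0],-7,-1]

```text
t: 24.68
position: [0.4671, 0.0819, 0.2266]
ee_rot: [180.0, 0.0, 65.7]
ft_force: [-0.8, 0.2, 0.1]
grip_width: 0.996
```

Emit:
drive_tool:
  rows:
    - [[-5,8,0],-7,-1]
    - [[-5,8,0],-7,-1]
    - [[-5,8,0],-7,-1]
    - [[-5,8,0],-7,-1]
    - [[-5,8,0],-7,-1]

```text
t: 25.1
position: [0.4422, 0.1221, 0.2267]
ee_rot: [179.9, 0.0, 30.7]
ft_force: [-0.0, -0.4, 0.3]
grip_width: 0.999
```

Emit:
drive_tool:
  rows:
    - [[0,0,-15],-7,-1]
    - [[0,0,-15],-7,-1]
    - [[0,0,-15],-7,-1]
    - [[0,0,0],-4.5,-1]
    - [[0,0,0],0,-1]

```text
t: 25.52
position: [0.4419, 0.1218, 0.1809]
ee_rot: [179.9, 0.1, 5.4]
ft_force: [-0.3, 0.2, 0.8]
grip_width: 0.999
```

Emit:
drive_tool:
  rows:
    - [[0,0,0],0,-1]
    - [[0,0,0],0,-1]
    - [[0,0,0],0,-1]

```text
t: 25.77
position: [0.4421, 0.1225, 0.1822]
ee_rot: [-180.0, -0.1, 5.8]
ft_force: [-0.5, -0.2, -0.2]
grip_width: 1.0
```

Run:
```python
from meas import *
import st
p,d,c=snap('wrist');save(p,'w9.png')
```

```text
25.77 [442.1 122.5 182.2] [-1.8e+02 -1.0e-01  5.8e+00] [-43.  20.  33. 115. -14.  49. -86.] [-0.5 -0.2 -0.2] 1.0
```

View pics/w9.png

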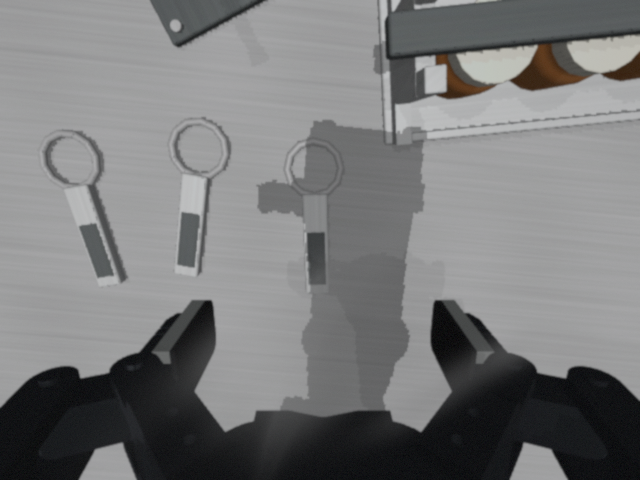

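```bash
cat > tg.py <<'E'
from h import *
def tg(c,r,e):
    R=world(c,*r,.006)[:2]*1000;E=world(c,*e,.012)[:2]*1000
    D=R-E;L=np.hypot(*D);a=np.arctan2(D[1],D[0]);M=R-45*D/L
    print('ring',R.round(1),'len',L.round(1),'ang',np.degrees(a).round(1),'mid',M.round(1))
E
python3 - <<'E'
from tg import *
c=cal('wrist')
tg(c,(314,168),(317,290)); tg(c,(199,150),(187,272)); tg(c,(71,159),(109,281))
E
```

```text
ring [482. 134.] len 110.9 ang 6.8 mid [437.3 128.7]
ring [487.3 232.1] len 109.7 ang -4.4 mid [442.5 235.5]
ring [469.1 340.3] len 110.8 ang 14.9 mid [425.6 328.8]
```

Emit:
drive_tool:
  rows:
    - [[-4.5,6.2,-40],0.6,-1]
    - [[0,0,-40],0,-1]
    - [[0,0,-40],0,-1]
    - [[0,0,-28],0,-1]
    - [[0,0,-10],0,-1]

```text
t: 26.23
position: [0.4354, 0.1286, 0.0206]
ee_rot: [179.9, 0.2, 6.3]
ft_force: [-0.3, -1.1, 0.5]
grip_width: 1.002
```

Emit:
drive_tool:
  rows:
    - [[0,0,0],0,-1]
    - [[0,0,0],0,-1]
    - [[0,0,0],0,-1]

```text
t: 26.48
position: [0.4378, 0.129, 0.0248]
ee_rot: [-180.0, -0.1, 6.3]
ft_force: [0.3, -0.5, 0.7]
grip_width: 1.0
```

Emit:
drive_tool:
  rows:
    - [[0,0,-10],0,-1]
    - [[0,0,-10],0,-1]
    - [[0,0,0],0,-1]
    - [[0,0,0],0,-1]

```text
t: 26.82
position: [0.4374, 0.1292, 0.0047]
ee_rot: [-180.0, -0.1, 6.3]
ft_force: [0.4, 0.3, -0.2]
grip_width: 1.001
```

Emit:
drive_tool:
  rows:
    - [[0,0,0],0,0]
    - [[0,0,0],0,0.5]
    - [[0,0,0],0,1]
    - [[0,0,0],0,1]
    - [[0,0,0],0,1]

```text
t: 27.23
position: [0.4371, 0.1291, 0.004]
ee_rot: [-180.0, -0.0, 6.3]
ft_force: [-0.3, -1.3, -0.3]
grip_width: 0.296
```

Emit:
drive_tool:
  rows:
    - [[0,0,0],0,1]
    - [[0,0,0],0,1]
    - [[0,0,0],0,1]
    - [[0,0,0],0,1]
    - [[0,0,0],0,1]

```text
t: 27.65
position: [0.4371, 0.129, 0.0042]
ee_rot: [-180.0, -0.0, 6.3]
ft_force: [-0.6, -0.1, 7.5]
grip_width: 0.235
```

Emit:
drive_tool:
  rows:
    - [[0,0,20],0,1]
    - [[0,0,40],0,1]
    - [[0,0,40],0,1]
    - [[0,0,40],0,1]
    - [[0,0,40],0,1]

```text
t: 28.07
position: [0.4362, 0.1284, 0.1855]
ee_rot: [180.0, 0.1, 6.2]
ft_force: [0.6, 1.0, -1.6]
grip_width: 0.236
```

Emit:
drive_tool:
  rows:
    - [[20,11,22],5,1]
    - [[20,11,0],5,1]
    - [[20,11,0],5,1]
    - [[20,11,0],5,1]
    - [[17,9,0],4.7,1]

```text
t: 28.48
position: [0.5348, 0.183, 0.2057]
ee_rot: [-180.0, -0.0, 31.3]
ft_force: [0.0, 1.0, -0.6]
grip_width: 0.235
```

Emit:
drive_tool:
  rows:
    - [[0,0,0],0,1]
    - [[0,0,0],0,1]
    - [[0,0,0],0,1]
    - [[0,0,0],0,1]
    - [[0,0,0],0,1]

```text
t: 28.9
position: [0.5333, 0.1815, 0.2059]
ee_rot: [-180.0, 0.0, 30.9]
ft_force: [0.8, 0.1, -0.8]
grip_width: 0.233
```

Run:
```python
from meas import *
import st
p,d,c=snap('wrist');save(p,'w10.png');np.savez('pics/w10.npz',p=p,d=d)
import pickle;pickle.dump(c,open('pics/w10.pkl','wb'))
W=cloud(c,d);H=W[...,2]
m=(H>.228)&(H<.26);m[330:]=0
n,l,s,ce=cv2.connectedComponentsWithStats(m.astype(np.uint8))
for i in range(1,n):
    if s[i,4]>40: print(s[i],rect(W[l==i]),W[l==i].mean(0))
p,d,c=snap('side');u,v=proj(c,[.6,.22,.2]);u,v=int(u),int(v);print(u,v)
q=p[max(0,v-60):v+110,max(0,u-110):u+110];save(cv2.resize(q,None,fx=3.5,fy=3.5,interpolation=cv2.INTER_CUBIC),'s10.png')
```

```text
28.9 [533.3 181.5 205.9] [-180.     0.    30.9] [-39.  27.  27.  98. -14.  59. -67.] [ 0.8  0.1 -0.8] 0.233
[ 300    0   52   60 2903] (array([617.8, 231.2]), array([13.5, 14. ]), 120.6) [0.61716454 0.23082032 0.2383367 ]
[350 305  42  25 706] (array([548.8, 172.5]), array([ 8.7, 14.2]), 134.8) [0.54929947 0.17342082 0.23540759]
[254 307  42  23 703] (array([532.7, 199.6]), array([ 8.7, 14.1]), 105.9) [0.53366313 0.19962774 0.23547047]
279 200
```

View pics/w10.png

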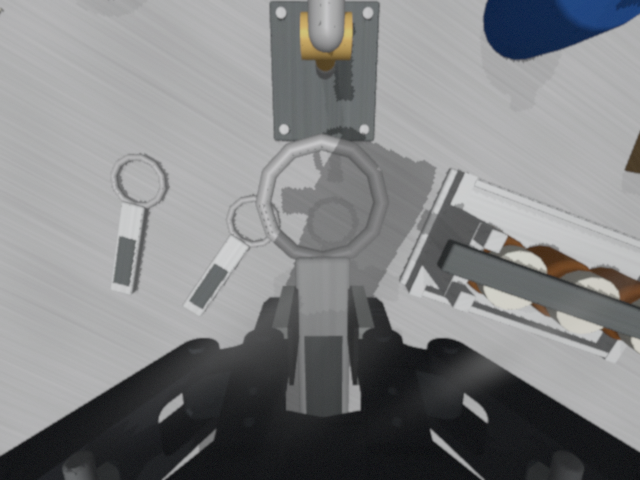

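View pics/s10.png

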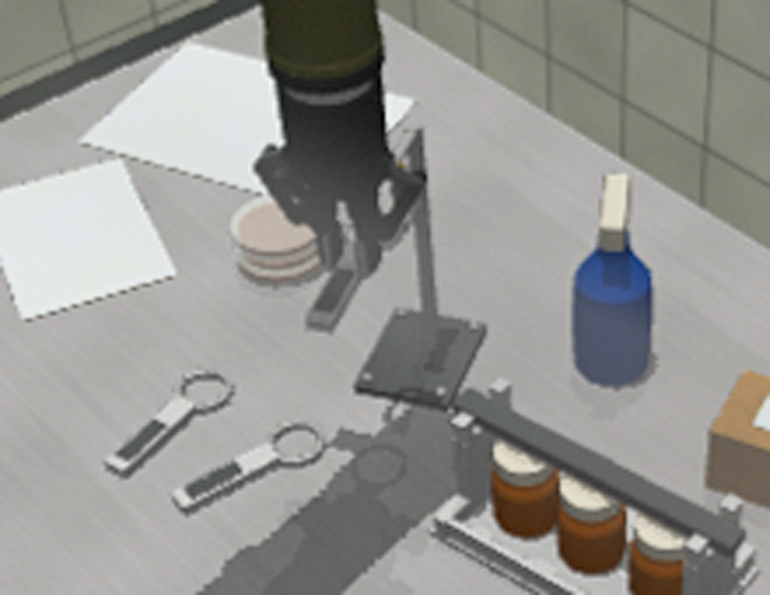

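Run:
```python
from h import *
import pickle
c=pickle.load(open('pics/w10.pkl','rb'));z=np.load('pics/w10.npz')
ux=np.array([np.cos(np.radians(31)),np.sin(np.radians(31))]);uy=np.array([-ux[1],ux[0]])
G=np.array([616,231])
for n,q,h in [('armend',(327,52),.237),('hinge mid',(327,38),.232),('ring',(322,201),.208),('far',(322,143),.208),('L',(260,200),.208),('R',(384,200),.208),('baseL',(284,129),.01),('baseR',(363,129),.01)]:
    w=world(c,*q,h)[:2]*1000; print(n,w.round(1),'hook',((w-G)@ux).round(1),((w-G)@uy).round(1))
```

```text
armend [613.3 228. ] hook -3.9 -1.2
hinge mid [617.2 230.2] hook 0.6 -1.2
ring [572.3 205.2] hook -50.7 0.4
far [591.  216.3] hook -29.0 0.3
L [560.4 225.9] hook -50.3 24.3
R [584.9 184.8] hook -50.4 -23.6
baseL [578.2 248.1] hook -23.6 34.1
baseR [614.  188.2] hook -23.8 -35.7
```

Wrist view: the top-arm end is at (327,52) and the ring centre at (322,201). That puts the ring at x = -51 and y = +1 mm in the hook frame, at entry height. Pushing in.

Emit:
drive_tool:
  rows:
    - [[8.6,4.5,0],0,1]
    - [[8.6,4.8,0],0,1]
    - [[6.9,4.1,0],0,1]
    - [[6,3.6,0],0,1]
    - [[6,3.6,0],0,1]

```text
t: 29.42
position: [0.57, 0.2027, 0.2053]
ee_rot: [-180.0, 0.1, 31.0]
ft_force: [-2.0, -0.5, -0.7]
grip_width: 0.235
```

Emit:
drive_tool:
  rows:
    - [[0,0,0],0,1]
    - [[0,0,0],0,1]
    - [[0,0,0],0,1]

```text
t: 29.67
position: [0.5696, 0.2024, 0.2053]
ee_rot: [-180.0, 0.1, 31.0]
ft_force: [-1.7, -0.8, -2.9]
grip_width: 0.234
```

Run:
```python
from meas import *
import st
p,d,c=snap('wrist');save(p,'w11.png')
ux=np.array([np.cos(np.radians(31)),np.sin(np.radians(31))]);G=np.array([616.6,230]);
print('tcp hook x',(state()['position'][:2]*1000-G)@ux, (state()['position'][:2]*1000-G)@np.array([-ux[1],ux[0]]))
p,d,c=snap('side');u,v=proj(c,[.6,.22,.2]);u,v=int(u),int(v)
q=p[max(0,v-60):v+60,max(0,u-80):u+80];save(cv2.resize(q,None,fx=5,fy=5,interpolation=cv2.INTER_CUBIC),'s11.png')
```

```text
29.67 [569.6 202.4 205.3] [-1.8e+02  1.0e-01  3.1e+01] [-38.  30.  26.  92. -15.  61. -67.] [-1.7 -0.8 -2.9] 0.234
tcp hook x -54.57654384042608 0.5039067566615394
```

View pics/w11.png

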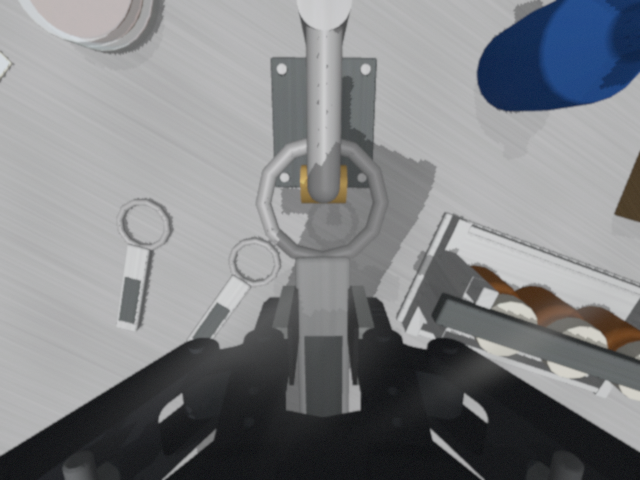

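View pics/s11.png

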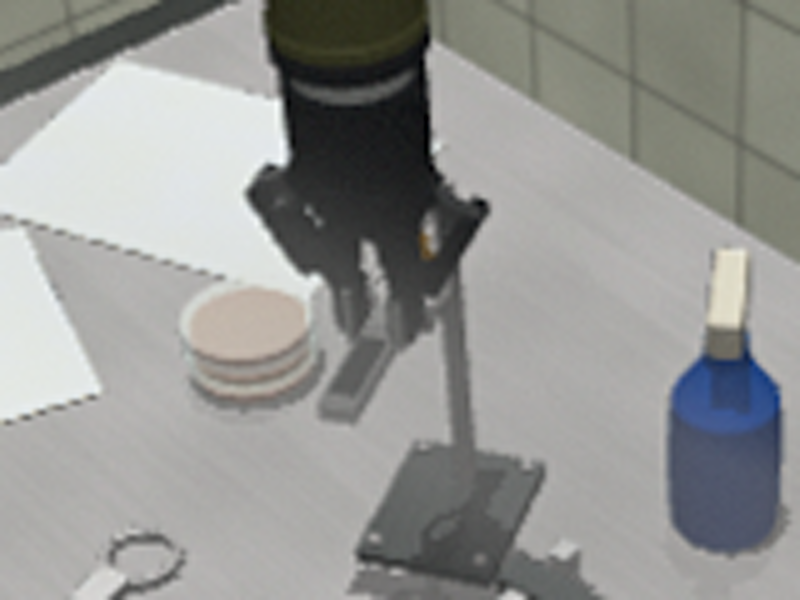

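Emit:
drive_tool:
  rows:
    - [[0.8,0.5,-6],0,1]
    - [[0,0,-6],0,1]
    - [[0,0,-6],0,1]
    - [[0,0,0],0,1]
    - [[0,0,0],0,1]

```text
t: 30.18
position: [0.5711, 0.2032, 0.1875]
ee_rot: [180.0, -0.0, 31.0]
ft_force: [-0.2, 0.0, -0.9]
grip_width: 0.232
```

Emit:
drive_tool:
  rows:
    - [[0,0,-6],0,1]
    - [[0,0,-6],0,1]
    - [[0,0,0],0,1]
    - [[0,0,0],0,1]

```text
t: 30.52
position: [0.5706, 0.2031, 0.1753]
ee_rot: [-180.0, 0.0, 31.0]
ft_force: [0.4, 0.1, -0.9]
grip_width: 0.233
```

Run:
```python
from meas import *
import st
p,d,c=snap('wrist');save(p[100:300,200:440].repeat(3,0).repeat(3,1),'w12.png')
```

```text
30.52 [570.6 203.1 175.3] [-180.    0.   31.] [-37.  32.  25.  94. -15.  58. -66.] [ 0.4  0.1 -0.9] 0.233
```

View pics/w12.png

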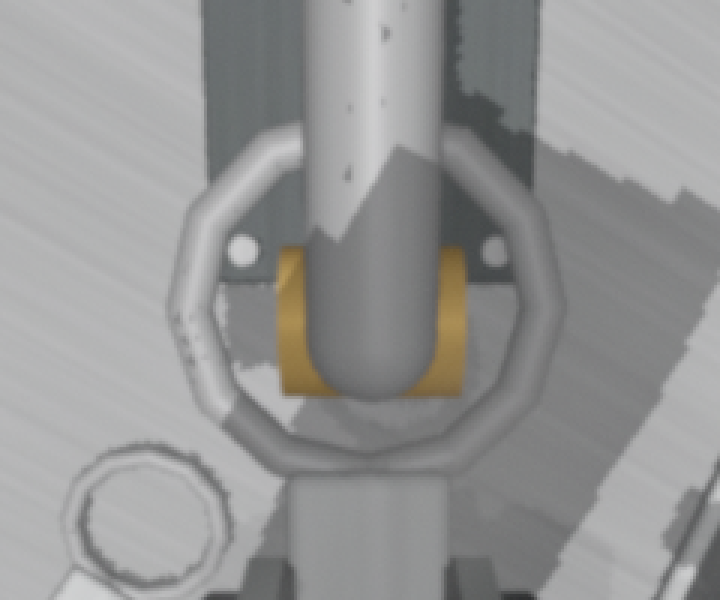

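The ring is lowered to about z = 177 with the nose inside it and no force. Sliding deeper, then releasing.

Emit:
drive_tool:
  rows:
    - [[4.6,2.8,0],0,1]
    - [[4.6,2.8,0],0,1]
    - [[4.6,2.8,-1],0,1]
    - [[0,0,0],0,1]
    - [[0,0,0],0,1]

```text
t: 30.98
position: [0.5849, 0.2117, 0.1745]
ee_rot: [180.0, 0.0, 31.0]
ft_force: [0.2, 0.1, -0.6]
grip_width: 0.232
```

Emit:
drive_tool:
  rows:
    - [[0,0,0],0,0.3]
    - [[0,0,0],0,0]
    - [[0,0,0],0,-0.5]
    - [[0,0,0],0,-1]
    - [[0,0,0],0,-1]

```text
t: 31.4
position: [0.5846, 0.2114, 0.1749]
ee_rot: [-180.0, -0.0, 31.0]
ft_force: [0.8, 0.4, 0.3]
grip_width: 0.9
```

Emit:
drive_tool:
  rows:
    - [[0,0,0],0,-1]
    - [[0,0,0],0,-1]
    - [[0,0,0],0,-1]
    - [[0,0,0],0,-1]
    - [[0,0,0],0,-1]

```text
t: 31.82
position: [0.5847, 0.2115, 0.1748]
ee_rot: [-180.0, -0.0, 31.0]
ft_force: [0.4, 0.2, -0.8]
grip_width: 0.999
```

Run:
```python
from meas import *
import st
p,d,c=snap('wrist');save(p,'w13.png')
p,d,c=snap('side');u,v=proj(c,[.6,.22,.2]);u,v=int(u),int(v)
q=p[max(0,v-40):v+80,max(0,u-80):u+80];save(cv2.resize(q,None,fx=5,fy=5,interpolation=cv2.INTER_CUBIC),'s13.png')
```

```text
31.82 [584.7 211.5 174.8] [-180.   -0.   31.] [-37.  33.  25.  91. -16.  59. -66.] [ 0.4  0.2 -0.8] 0.999
```

View pics/w13.png

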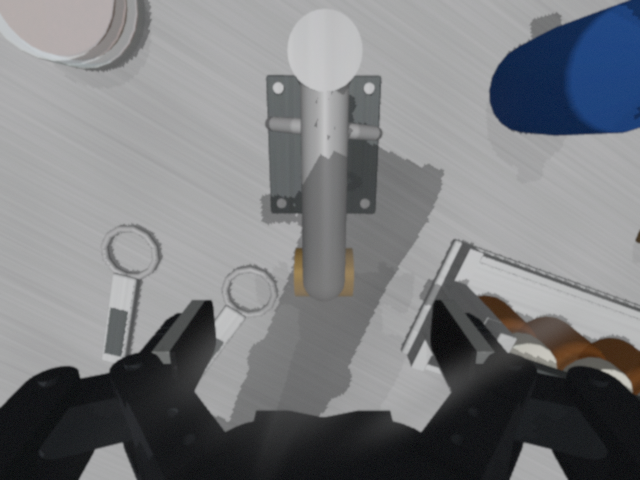

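View pics/s13.png

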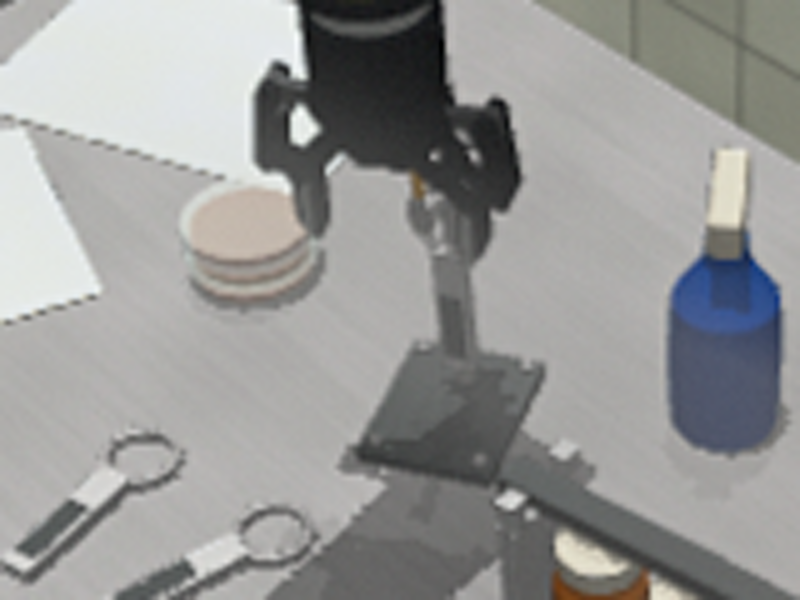

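Tag 1 hangs edge-on behind the nose, ring at wrist (325,128). Retreating to look at the middle tag.

Emit:
drive_tool:
  rows:
    - [[-30,-18,0],0,-1]
    - [[-30,-15,3],-7,-1]
    - [[-32,10,4],-7,-1]
    - [[-30,20,0],-7,-1]
    - [[-18,16,0],-7,-1]

```text
t: 32.33
position: [0.4419, 0.2245, 0.182]
ee_rot: [-179.9, 0.1, 2.5]
ft_force: [0.4, 1.1, -0.3]
grip_width: 1.0
```

Emit:
drive_tool:
  rows:
    - [[0,3,0],-7,-1]
    - [[0,0,0],0,-1]
    - [[0,0,0],0,-1]
    - [[0,0,0],0,-1]

```text
t: 32.67
position: [0.4454, 0.2268, 0.1819]
ee_rot: [180.0, -0.1, -3.8]
ft_force: [0.8, -0.6, 0.0]
grip_width: 1.0
```

Run:
```python
from meas import *
import st
p,d,c=snap('wrist');save(p,'w14.png')
```

```text
32.67 [445.4 226.8 181.9] [ 1.8e+02 -1.0e-01 -3.8e+00] [ -55.   24.   37.  109.  -18.   52. -103.] [ 0.8 -0.6  0. ] 1.0
```

View pics/w14.png

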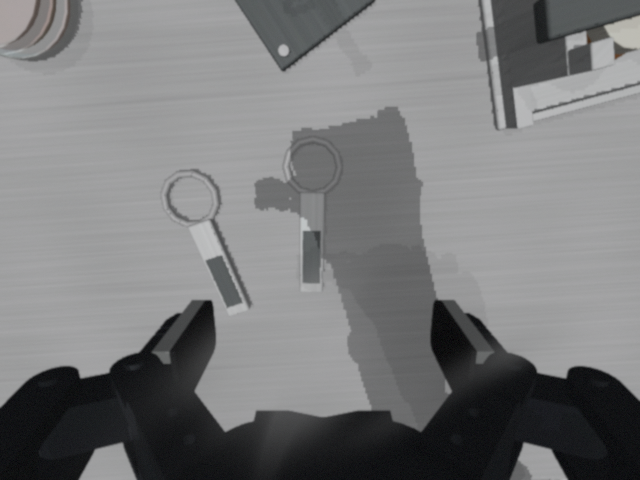

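Run:
```python
from tg import *
c=cal('wrist')
tg(c,(313,165),(312,290)); tg(c,(190,198),(238,311))
```

```text
ring [489.5 231.8] len 113.3 ang -4.8 mid [444.6 235.5]
ring [468.6 341.3] len 112.4 ang 14.9 mid [425.1 329.8]
```

Emit:
drive_tool:
  rows:
    - [[-1,8.5,-40],-0.8,-1]
    - [[0,0,-40],0,-1]
    - [[0,0,-40],0,-1]
    - [[0,0,-28],0,-1]
    - [[0,0,-10],0,-1]

```text
t: 33.13
position: [0.4424, 0.2342, 0.0202]
ee_rot: [179.8, 0.2, -4.8]
ft_force: [-0.5, -0.0, -0.7]
grip_width: 0.996
```

Emit:
drive_tool:
  rows:
    - [[0,0,0],0,-1]
    - [[0,0,0],0,-1]
    - [[0,0,0],0,-1]

```text
t: 33.38
position: [0.4451, 0.236, 0.0254]
ee_rot: [-179.9, -0.1, -4.8]
ft_force: [-0.6, 1.2, -1.0]
grip_width: 0.996
```

Emit:
drive_tool:
  rows:
    - [[0,0,-10],0,-1]
    - [[0,0,-10.5],0,-1]
    - [[0,0,0],0,-1]
    - [[0,0,0],0,-1]

```text
t: 33.72
position: [0.4432, 0.236, 0.0029]
ee_rot: [180.0, 0.1, -4.8]
ft_force: [0.1, -0.3, 0.8]
grip_width: 0.998
```

Emit:
drive_tool:
  rows:
    - [[0,0,0],0,0]
    - [[0,0,0],0,0.5]
    - [[0,0,0],0,1]
    - [[0,0,0],0,1]
    - [[0,0,0],0,1]

```text
t: 34.13
position: [0.4437, 0.236, 0.0034]
ee_rot: [-180.0, -0.0, -4.8]
ft_force: [-0.2, 0.0, -0.7]
grip_width: 0.298
```

Emit:
drive_tool:
  rows:
    - [[0,0,0],0,1]
    - [[0,0,0],0,1]
    - [[0,0,0],0,1]
    - [[0,0,0],0,1]
    - [[0,0,0],0,1]

```text
t: 34.55
position: [0.4438, 0.2361, 0.0037]
ee_rot: [-180.0, -0.0, -4.8]
ft_force: [-1.0, -0.4, 5.3]
grip_width: 0.234
```

Emit:
drive_tool:
  rows:
    - [[0,0,20],0,1]
    - [[0,0,40],0,1]
    - [[0,0,40],0,1]
    - [[0,0,40],0,1]
    - [[0,0,40],0,1]

```text
t: 34.97
position: [0.4431, 0.2354, 0.185]
ee_rot: [179.9, 0.0, -4.8]
ft_force: [0.6, 2.3, -0.8]
grip_width: 0.234
```

Emit:
drive_tool:
  rows:
    - [[10,-14,20.5],7,1]
    - [[15,-14,0],7,1]
    - [[20,-14,0],7,1]
    - [[22,-12,0],7,1]
    - [[23,0,0],7,1]

```text
t: 35.38
position: [0.5342, 0.1788, 0.2043]
ee_rot: [180.0, 0.0, 30.4]
ft_force: [0.1, -0.2, -0.3]
grip_width: 0.234
```

Emit:
drive_tool:
  rows:
    - [[0,0,0],0.8,1]
    - [[0,0,0],0,1]
    - [[0,0,0],0,1]
    - [[0,0,0],0,1]

```text
t: 35.72
position: [0.5326, 0.1823, 0.2035]
ee_rot: [-180.0, 0.1, 30.9]
ft_force: [-0.0, -0.2, -1.1]
grip_width: 0.234
```

```bash
cat > hk.py <<'E'
from meas import *
import st,sys
ux=np.array([np.cos(np.radians(31)),np.sin(np.radians(31))]);uy=np.array([-ux[1],ux[0]]);G=np.array([616.6,230])
P=state()['position'][:2]*1000-G;print('tcp hook',(P@ux).round(1),(P@uy).round(1))
p,d,c=snap('wrist');save(p,sys.argv[1])
import pickle;pickle.dump(c,open('pics/last.pkl','wb'))
E
python3 hk.py w15.png
```

```text
35.72 [532.6 182.3 203.5] [-1.80e+02  1.00e-01  3.09e+01] [-40.  27.  28.  98. -14.  58. -66.] [-0.  -0.2 -1.1] 0.234
tcp hook -96.6 2.4
```

View pics/w15.png

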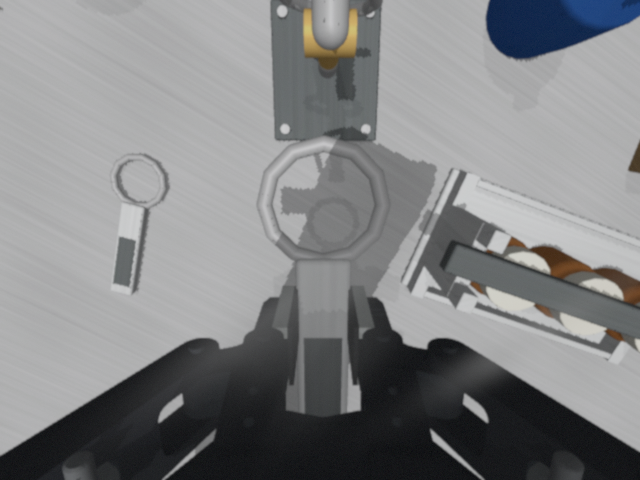

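Emit:
drive_tool:
  rows:
    - [[9,3,2.5],0,1]
    - [[9,4.6,0],0,1]
    - [[7,4.2,0],0,1]
    - [[6,3.6,0],0,1]
    - [[6,3.6,0],0,1]

```text
t: 36.18
position: [0.57, 0.2011, 0.2059]
ee_rot: [-180.0, 0.1, 31.0]
ft_force: [-2.9, -2.6, -0.9]
grip_width: 0.239
```

Emit:
drive_tool:
  rows:
    - [[0,0,0],0,1]
    - [[0,0,0],0,1]
    - [[0,0,0],0,1]

```text
t: 36.43
position: [0.57, 0.2008, 0.2058]
ee_rot: [-180.0, 0.1, 31.0]
ft_force: [-1.0, 0.5, -3.8]
grip_width: 0.231
```

```bash
python3 hk.py w16.png
```

```text
36.43 [570.  200.8 205.8] [-1.8e+02  1.0e-01  3.1e+01] [-38.  30.  27.  92. -15.  62. -66.] [-1.   0.5 -3.8] 0.231
tcp hook -55.0 -1.1
```

View pics/w16.png

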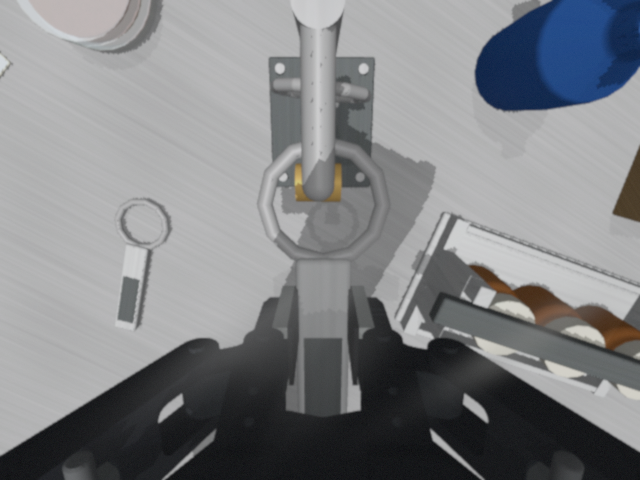

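Emit:
drive_tool:
  rows:
    - [[0.5,1,-6],0,1]
    - [[0,0,-6],0,1]
    - [[0,0,-6],0,1]
    - [[0,0,0],0,1]
    - [[0,0,0],0,1]

```text
t: 36.9
position: [0.5713, 0.2023, 0.188]
ee_rot: [-180.0, -0.0, 31.0]
ft_force: [-0.8, -0.3, -1.1]
grip_width: 0.237
```

Emit:
drive_tool:
  rows:
    - [[0,0,-6],0,1]
    - [[0,0,-6],0,1]
    - [[0,0,0],0,1]
    - [[0,0,0],0,1]

```text
t: 37.23
position: [0.5709, 0.202, 0.1758]
ee_rot: [-180.0, 0.0, 31.0]
ft_force: [0.9, 0.5, -0.7]
grip_width: 0.232
```

Emit:
drive_tool:
  rows:
    - [[3.4,2.1,0],0,1]
    - [[3.4,2.1,0],0,1]
    - [[0,0,0],0,1]
    - [[0,0,0],0,1]

```text
t: 37.57
position: [0.5783, 0.2064, 0.1764]
ee_rot: [180.0, -0.0, 31.0]
ft_force: [-1.0, 0.4, -1.4]
grip_width: 0.236
```

```bash
python3 hk.py w17.png
```

```text
37.57 [578.3 206.4 176.4] [180.  -0.  31.] [-38.  33.  26.  93. -16.  59. -65.] [-1.   0.4 -1.4] 0.236
tcp hook -44.9 -0.5
```

View pics/w17.png

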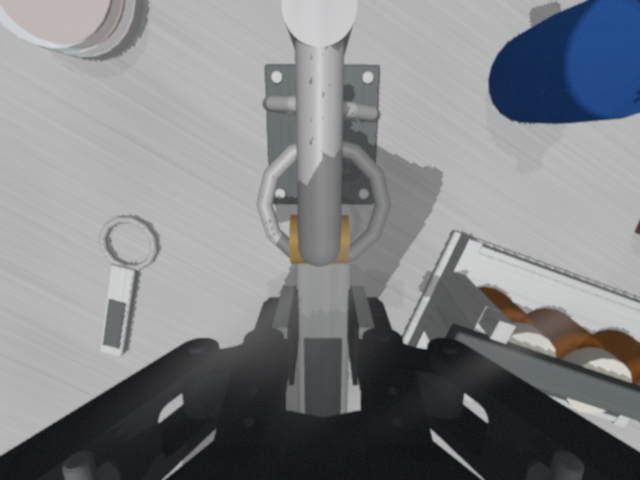

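Emit:
drive_tool:
  rows:
    - [[0,0,0],0,0.3]
    - [[0,0,0],0,0]
    - [[0,0,0],0,-0.5]
    - [[0,0,0],0,-1]
    - [[0,0,0],0,-1]

```text
t: 38.03
position: [0.578, 0.2062, 0.1764]
ee_rot: [-180.0, -0.0, 31.0]
ft_force: [-0.1, 0.0, -0.5]
grip_width: 0.901
```

Emit:
drive_tool:
  rows:
    - [[0,0,0],0,-1]
    - [[0,0,0],0,-1]
    - [[0,0,0],0,-1]
    - [[0,0,0],0,-1]
    - [[0,0,0],0,-1]

```text
t: 38.45
position: [0.578, 0.2062, 0.1763]
ee_rot: [-180.0, 0.0, 31.0]
ft_force: [-0.0, 0.6, -0.4]
grip_width: 1.0
```

```bash
python3 hk.py w18.png
```

```text
38.45 [578.  206.2 176.3] [-180.    0.   31.] [-38.  33.  26.  93. -16.  59. -65.] [-0.   0.6 -0.4] 1.0
tcp hook -45.4 -0.5
```

View pics/w18.png

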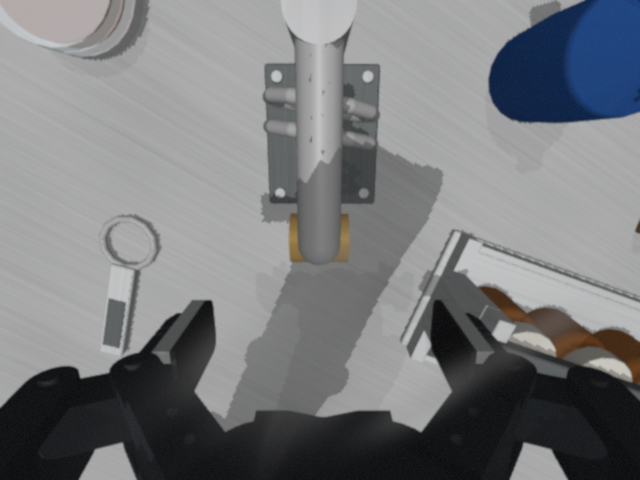

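Two rings now hang side by side (rows 98 and 130). Going for the third tag.

Emit:
drive_tool:
  rows:
    - [[-30,-18,0],0,-1]
    - [[-34,8,3],-5,-1]
    - [[-34,20,4],-6,-1]
    - [[-28,28,0],-5,-1]
    - [[-17,34,0],0,-1]

```text
t: 38.92
position: [0.4324, 0.2771, 0.1837]
ee_rot: [-180.0, 0.1, 14.5]
ft_force: [0.8, 0.5, -0.7]
grip_width: 1.0
```

Emit:
drive_tool:
  rows:
    - [[-3,38,0],0,-1]
    - [[0,3,0],0,-1]
    - [[0,0,0],0,-1]
    - [[0,0,0],0,-1]
    - [[0,0,0],0,-1]

```text
t: 39.33
position: [0.4326, 0.3175, 0.1833]
ee_rot: [180.0, -0.0, 14.9]
ft_force: [0.6, -0.0, -0.4]
grip_width: 0.996
```

```bash
python3 hk.py w19.png
```

```text
39.33 [432.6 317.5 183.3] [180.   -0.   14.9] [-60.  27.  32. 104. -17.  54. -96.] [ 0.6 -0.  -0.4] 0.996
tcp hook -112.7 169.8
```

View pics/w19.png

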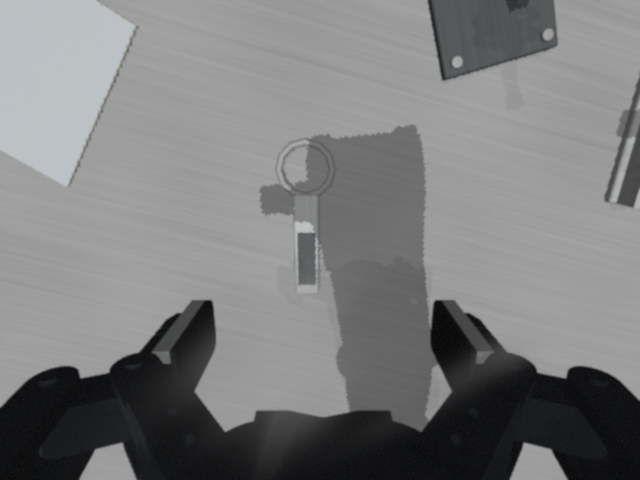

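Run:
```python
from tg import *
tg(cal('wrist'),(305,167),(307,292))
```

```text
ring [469.  342.5] len 114.2 ang 15.1 mid [425.6 330.8]
```

Emit:
drive_tool:
  rows:
    - [[-7,13.2,-40],0.2,-1]
    - [[0,0,-40],0,-1]
    - [[0,0,-40],0,-1]
    - [[0,0,-28],0,-1]
    - [[0,0,-10],0,-1]

```text
t: 39.8
position: [0.4238, 0.3294, 0.0227]
ee_rot: [179.8, 0.3, 15.1]
ft_force: [0.1, 0.4, -0.0]
grip_width: 1.001
```

Emit:
drive_tool:
  rows:
    - [[0,0,0],0,-1]
    - [[0,0,0],0,-1]
    - [[0,0,0],0,-1]

```text
t: 40.05
position: [0.4266, 0.3322, 0.0281]
ee_rot: [-179.9, -0.2, 15.1]
ft_force: [0.0, -0.1, 0.3]
grip_width: 1.002
```

Emit:
drive_tool:
  rows:
    - [[0,-1,-11],0,-1]
    - [[0,0,-11],0,-1]
    - [[0,0,0],0,-1]
    - [[0,0,0],0,-1]

```text
t: 40.38
position: [0.4252, 0.3312, 0.0047]
ee_rot: [-180.0, -0.0, 15.2]
ft_force: [0.4, 0.1, 0.2]
grip_width: 0.995
```

Emit:
drive_tool:
  rows:
    - [[0,0,0],0,0]
    - [[0,0,0],0,0.5]
    - [[0,0,0],0,1]
    - [[0,0,0],0,1]
    - [[0,0,0],0,1]

```text
t: 40.8
position: [0.4252, 0.3311, 0.0044]
ee_rot: [-180.0, -0.0, 15.2]
ft_force: [0.4, -1.1, 0.1]
grip_width: 0.296
```

Emit:
drive_tool:
  rows:
    - [[0,0,0],0,1]
    - [[0,0,0],0,1]
    - [[0,0,0],0,1]
    - [[0,0,0],0,1]
    - [[0,0,0],0,1]

```text
t: 41.22
position: [0.4253, 0.3312, 0.0047]
ee_rot: [-180.0, -0.0, 15.2]
ft_force: [-1.0, 0.6, 6.2]
grip_width: 0.234
```

Emit:
drive_tool:
  rows:
    - [[0,0,20],0,1]
    - [[0,0,40],0,1]
    - [[0,0,40],0,1]
    - [[0,0,40],0,1]
    - [[0,0,40],0,1]

```text
t: 41.63
position: [0.4247, 0.3305, 0.1859]
ee_rot: [180.0, 0.0, 15.2]
ft_force: [-0.1, 1.1, -1.6]
grip_width: 0.231
```

Emit:
drive_tool:
  rows:
    - [[5,-36,10],3,1]
    - [[10,-36,9],3,1]
    - [[15,-34,0],3,1]
    - [[25,-25,0],3,1]
    - [[25,-14,0],3.8,1]

```text
t: 42.05
position: [0.5054, 0.1823, 0.2041]
ee_rot: [180.0, -0.0, 31.0]
ft_force: [0.3, 0.7, -0.6]
grip_width: 0.232
```

Emit:
drive_tool:
  rows:
    - [[20,-5,0],0,1]
    - [[8,0,0],0,1]
    - [[0,0,0],0,1]
    - [[0,0,0],0,1]
    - [[0,0,0],0,1]

```text
t: 42.47
position: [0.5316, 0.182, 0.2028]
ee_rot: [-179.9, 0.1, 31.1]
ft_force: [0.7, -0.8, -0.9]
grip_width: 0.236
```

```bash
python3 hk.py w20.png
```

```text
42.47 [531.6 182.  202.8] [-1.799e+02  1.000e-01  3.110e+01] [-40.  27.  29.  98. -15.  58. -65.] [ 0.7 -0.8 -0.9] 0.236
tcp hook -97.5 2.6
```

View pics/w20.png

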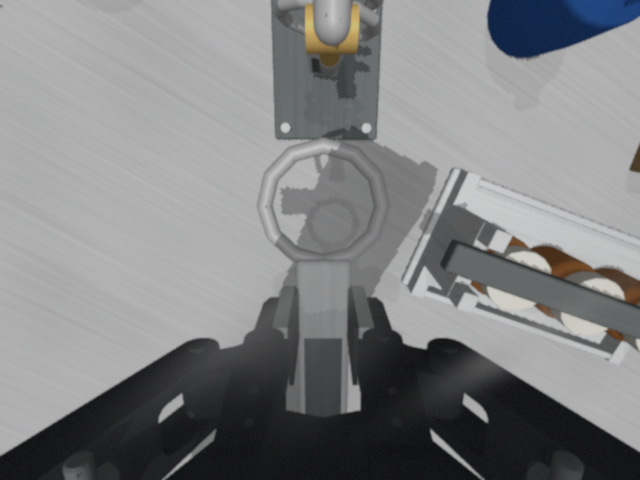

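Emit:
drive_tool:
  rows:
    - [[9.5,3,3.2],0,1]
    - [[9,4.6,0],0,1]
    - [[7,4.2,0],0,1]
    - [[6,3.8,0],0,1]
    - [[6,3.8,0],0,1]

```text
t: 42.93
position: [0.5698, 0.2008, 0.2061]
ee_rot: [-180.0, 0.1, 31.0]
ft_force: [-2.7, -2.7, -1.2]
grip_width: 0.237
```

Emit:
drive_tool:
  rows:
    - [[0,0,0],0,1]
    - [[0,0,0],0,1]
    - [[0,0,0],0,1]

```text
t: 43.18
position: [0.5699, 0.2003, 0.2059]
ee_rot: [-180.0, 0.1, 31.0]
ft_force: [-1.6, -0.7, -2.3]
grip_width: 0.235
```

```bash
python3 hk.py w21.png
```

```text
43.18 [569.9 200.3 205.9] [-1.8e+02  1.0e-01  3.1e+01] [-39.  31.  29.  92. -16.  62. -65.] [-1.6 -0.7 -2.3] 0.235
tcp hook -55.3 -1.5
```

View pics/w21.png

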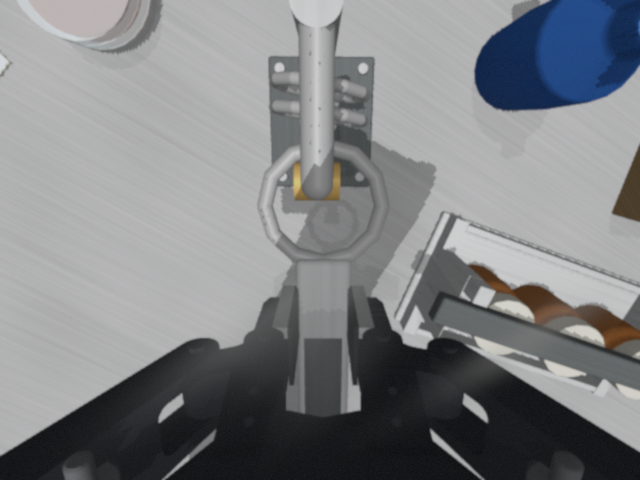

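Emit:
drive_tool:
  rows:
    - [[0.7,1.4,-6],0,1]
    - [[0,0,-6],0,1]
    - [[0,0,-6],0,1]
    - [[0,0,0],0,1]
    - [[0,0,0],0,1]

```text
t: 43.65
position: [0.5714, 0.2021, 0.1881]
ee_rot: [-180.0, -0.0, 31.0]
ft_force: [0.1, 0.3, -1.1]
grip_width: 0.231
```

Emit:
drive_tool:
  rows:
    - [[0,0,-6],0,1]
    - [[0,0,-6],0,1]
    - [[0,0,0],0,1]
    - [[0,0,0],0,1]

```text
t: 43.98
position: [0.5711, 0.2019, 0.176]
ee_rot: [-180.0, 0.0, 31.0]
ft_force: [-0.3, -0.2, -0.6]
grip_width: 0.233
```

Emit:
drive_tool:
  rows:
    - [[2.5,1.5,0],0,1]
    - [[0,0,0],0,1]
    - [[0,0,0],0,1]

```text
t: 44.23
position: [0.5742, 0.2035, 0.1767]
ee_rot: [180.0, -0.0, 31.0]
ft_force: [-0.1, 0.3, -1.0]
grip_width: 0.229
```

Emit:
drive_tool:
  rows:
    - [[0,0,0],0,0.3]
    - [[0,0,0],0,0]
    - [[0,0,0],0,-0.5]
    - [[0,0,0],0,-1]
    - [[0,0,0],0,-1]

```text
t: 44.65
position: [0.5739, 0.2033, 0.1766]
ee_rot: [-180.0, -0.0, 31.0]
ft_force: [0.2, 0.1, -0.4]
grip_width: 0.896
```

Emit:
drive_tool:
  rows:
    - [[0,0,0],0,-1]
    - [[0,0,0],0,-1]
    - [[0,0,0],0,-1]
    - [[0,0,0],0,-1]
    - [[0,0,0],0,-1]

```text
t: 45.07
position: [0.5738, 0.2034, 0.1764]
ee_rot: [-180.0, 0.0, 31.0]
ft_force: [-0.2, 0.0, 0.7]
grip_width: 1.0
```

```bash
python3 hk.py w22.png
```

```text
45.07 [573.8 203.4 176.4] [-180.    0.   31.] [-39.  32.  28.  93. -17.  58. -65.] [-0.2  0.   0.7] 1.0
tcp hook -50.4 -0.8
```

View pics/w22.png

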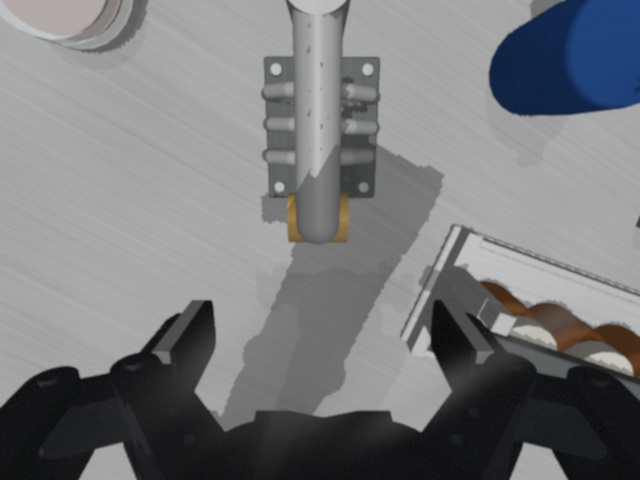

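All three rings hang side by side (rows 92, 125 and 157). I'll retreat well away and do a last check from all views.

Emit:
drive_tool:
  rows:
    - [[-30,-18,0],0,-1]
    - [[-34,-20,3],0,-1]
    - [[-34,-10,20],0,-1]
    - [[-30,0,20],0,-1]
    - [[-10,0,20],0,-1]

```text
t: 45.53
position: [0.4315, 0.1539, 0.2396]
ee_rot: [-179.9, 0.2, 30.9]
ft_force: [-0.0, 0.8, 0.2]
grip_width: 0.998
```

Emit:
drive_tool:
  rows:
    - [[-10,35,10],0,-1]
    - [[-10,38,0],0,-1]
    - [[-10,38,0],0,-1]
    - [[-5,38,0],0,-1]
    - [[-5,38,0],0,-1]

```text
t: 45.95
position: [0.395, 0.3442, 0.25]
ee_rot: [-180.0, -0.0, 31.0]
ft_force: [0.7, -1.0, -0.6]
grip_width: 0.998
```

Emit:
drive_tool:
  rows:
    - [[-5,38,0],0,-1]
    - [[-5,38,0],0,-1]
    - [[0,0,0],0,-1]
    - [[0,0,0],0,-1]
    - [[0,0,0],0,-1]

```text
t: 46.37
position: [0.386, 0.4176, 0.2492]
ee_rot: [179.9, 0.0, 31.0]
ft_force: [-0.3, -0.6, 0.4]
grip_width: 1.0
```

Run:
```python
from meas import *
import st
p,d,c=snap('side')
u,v=map(int,proj(c,[.63,.24,.15]));q=p[max(0,v-60):v+60,max(0,u-80):u+80];save(cv2.resize(q,None,fx=5,fy=5,interpolation=cv2.INTER_CUBIC),'s23.png')
u,v=map(int,proj(c,[.59,-.03,.1]));q=p[v-80:v+70,u-100:u+100];save(cv2.resize(q,None,fx=4,fy=4,interpolation=cv2.INTER_CUBIC),'s23b.png')
W=cloud(c,d);H=W[...,2]
p,d,c=snap('top');q=p[140:360,130:530];save(np.clip(1.5*cv2.resize(q,None,fx=2,fy=2,interpolation=cv2.INTER_CUBIC),0,255).astype(np.uint8),'t23.png')
W=cloud(c,d);H=W[...,2]
R=np.array([[.981,.194],[-.194,.981]])
roi=np.zeros(H.shape,bool);roi[200:310,280:400]=1
L=(W[...,:2]*1000-[588.2,-28.6])@R.T
m=roi&(H>.09)&(p.astype(int).sum(2)<235)&(np.abs(L[...,0])<25)
q=L[m];print('bar',np.median(q[:,0]),(np.percentile(q[:,1],1)+np.percentile(q[:,1],99))/2,np.percentile(q[:,1],[1,99]),np.degrees(np.polyfit(q[:,1],q[:,0],1)[0]),np.median(H[m]))
```

```text
46.37 [386.  417.6 249.2] [179.9   0.   31. ] [-67.  25.  27.  93. -12.  65. -96.] [-0.3 -0.6  0.4] 1.0
bar 1.6110822070946575 1.2654696799979774 [-125.58013255  128.11107191] 0.06857189552625788 0.10567451604075118
```

View pics/s23.png

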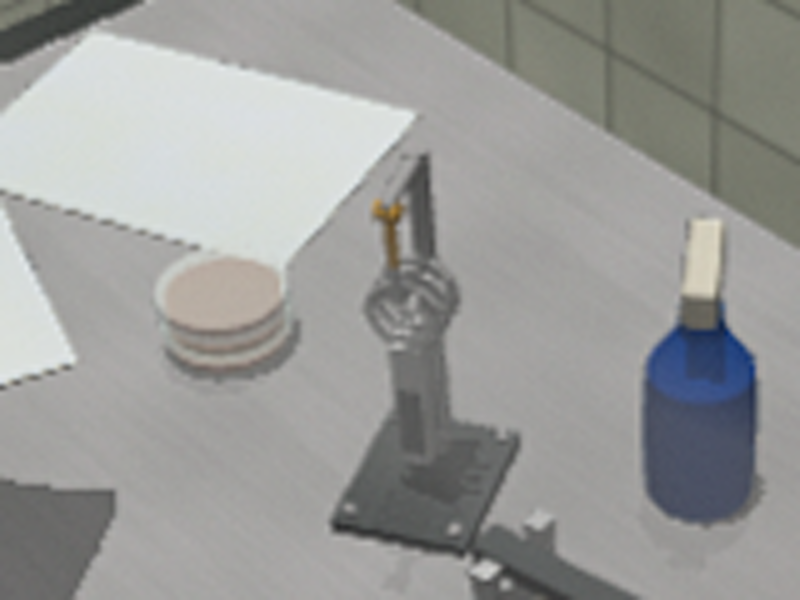

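View pics/s23b.png

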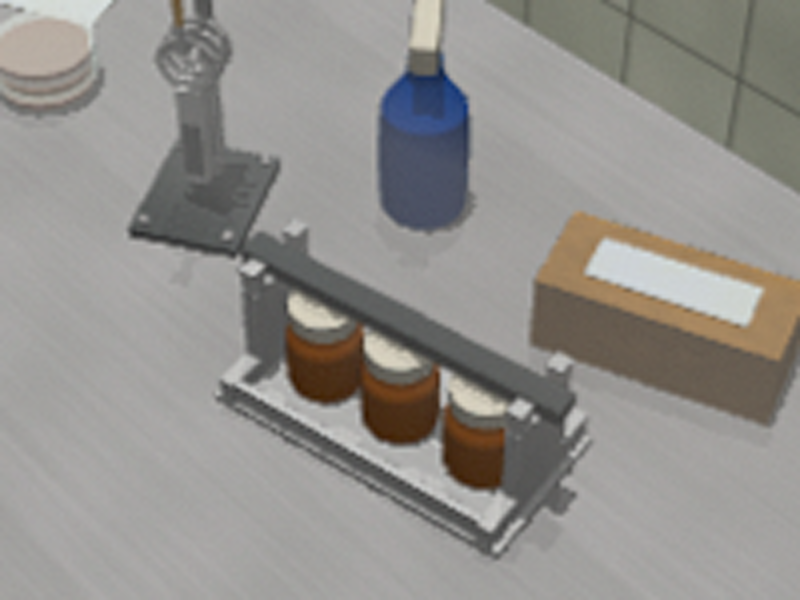

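View pics/t23.png

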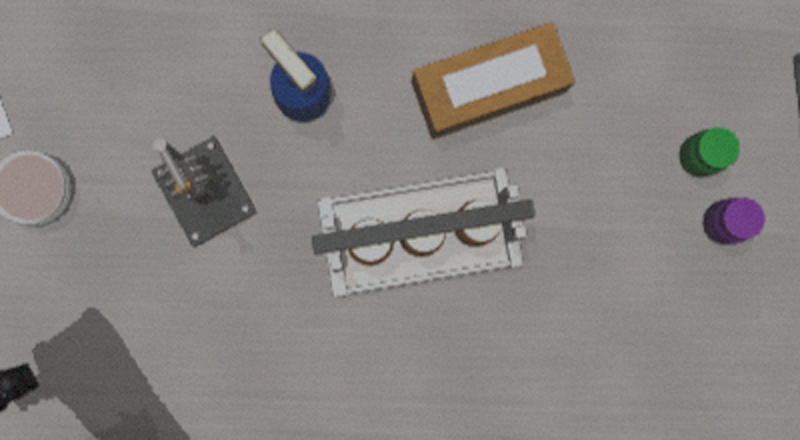

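The bar is centred within 2 mm, straight, with its top at 105.7 mm. All three tags hang with the gate closed, and the bystanders haven't moved. I'll wait a moment for any swing to settle, then hand in.

Emit:
drive_tool:
  rows:
    - [[0,0,0],0,-1]
    - [[0,0,0],0,-1]
    - [[0,0,0],0,-1]
    - [[0,0,0],0,-1]
    - [[0,0,0],0,-1]

```text
t: 46.88
position: [0.3859, 0.4182, 0.2496]
ee_rot: [-180.0, -0.0, 31.0]
ft_force: [-0.0, 0.2, -0.4]
grip_width: 0.997
```

Emit:
drive_tool:
  rows:
    - [[0,0,0],0,-1]
    - [[0,0,0],0,-1]
    - [[0,0,0],0,-1]
    - [[0,0,0],0,-1]
    - [[0,0,0],0,-1]

```text
t: 47.3
position: [0.3858, 0.4184, 0.2494]
ee_rot: [180.0, 0.0, 31.0]
ft_force: [-0.2, -0.2, -0.6]
grip_width: 1.0
```

```bash
python3 -c "
from h import *
print(close_job())"
```

```text
the job is handed in; nothing more can be done
None
```

I stood the three amber jars upright in the tray, laid the retaining bar in both notches, and clipped all three tags into the snap hook. The job was handed in at about 47 s of the 210 s allowed.

- **Jars:** measured from the top camera just before the bar went on, they stood at y of about -68, 0 and +64 mm in the carrier, and within 3 mm of x = 0. After that I only viewed them, and they were still upright.
- **Bar:** it is centred within 2 mm and aligned to about 0.1°. Its top was measured at 105.7 mm against 106 expected.
- **Tags:** the last pictures show all three rings round the lower bar, with the tags hanging freely and the gate looking shut. I read the gate angle and ring heights from pictures only and did not measure them.
- **Bystanders:** the spray bottle, carton and dishes look unmoved by eye, and so do the green and purple look-alikes. The gripper was well clear at hand-in.
- **Disagreements:** the top camera read about 2 mm off from the arm and wrist camera, so I used the arm and wrist values for the bar and hook. The tags also measured 1 to 5 mm short, which made no difference.

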